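# Weigh a sample bottle on the sprung hook of the column scale

### The arm

A 6-joint arm with a two-finger parallel gripper is mounted at the origin on a cart in front of the work surface, level with it; the furniture and walls round the work are solid. World frame = base frame: x ahead of the robot, y to its left, z up, the work surface at z = 0. Lengths are in m, angles in degrees, forces in N, time in s.
With the tool pointing down it reaches from about 0.4 to 0.825 m from the base axis. Payload 7 kg.
Tool frame: the origin (TCP) lies midway between the tips of the shut fingers; the grasp point (between the pads) lies 19 mm behind it (ctrl.hold_point_z is the distance from the TCP to the grasp point, in m); z points along the fingers, x is the direction in which the jaws open and shut, and the axes are right-handed (so a half turn about z gives the same grasp; the last joint's range is limited). The gripper opens to 88 mm and grips with 3 to 60 N. Pads are 19 mm wide; open, the fingers measure 130 mm over their backs; the gripper's body (78 mm by 193 mm) begins 47 mm behind the grasp point.
Start: joints at [86.866, 20.546, 0.682, 0, -70.136, -16.507], TCP at [0.227, 0.636, 0.227] pointing down, gripper open.
Joint ranges: [-176.03, 176.03], [-82.01, 121.73], [-58.28, 71.71], [-173.87, 95.51], [-174.79, -0.11], [-173.66, 173.66]. Speed limits (degrees/s): [136.94, 136.94, 172.46, 180, 180, 180].

### API

Orientations are given as [roll, pitch, yaw] about the fixed x, y, z axes, in that order (R = Rz(yaw) Ry(pitch) Rx(roll)).
In Python, from plant import ctrl gives the robot as it stands.
- The arm moves only by the tool apply_moves, never from a script. Its argument "motion" is a list of rows, each a list of 2 entries, a list of its own where there are three numbers: the shift along the world's x, y, z in cm, then the turn about the world's z in degrees. In form: [[[tx, ty, tz], roll], ...]. A call has 1 to 10 rows; each row is the pose to reach, as a shift and turn from the pose commanded when the call began; what a row does not reach only later rows make up. A row lasts 1/10 s, in which the tool goes at most 50 mm and 8.59 degrees, less where a joint would pass 70% of its speed; a pose out of reach is approached as far as the arm can. A call with a gripper value outside its range is refused whole. "hand" is the finger opening in cm, from 0 to 8.76, set as the call begins (left out, the last holds). The fingers move at their own pace and stop on an object; the grip force is fixed at half the most. Time passes only in rows, so rows that repeat a pose let the fingers close. It gives the time, the measured TCP pose, the force and the opening at its end, in the units of the state.
- ctrl.get_obs(): the state, without advancing time (a new reading comes with each control period).
- ctrl.snapshot(name): name is "scene" or "top"; returns (picture, depth): 420x560x3 uint8, blue, green, red; 420x560 float32, m along the optical axis (not along the pixel's ray), 0 where there is no reading.
- ctrl.camera_model(name): a dict with "fx", "fy", "cx", "cy" (pixels), "cam_to_world" (4x4, takes a point from camera to world coordinates). Camera axes: x right, y down, z forward; pixel columns grow to the right and rows downward; lengths in m; the calibration is good to about 2 mm. A picture is of the moment at which its call begins. camera_model takes no time and is no camera call.
- ctrl.close_job(): hands the job in, once; it reports no verdict.
The state is a dict: "clock": time; "joint_pos": joint angles; "qvel": joint speeds; "tau": joint torques, N m; "tool_pos": TCP position; "orientation": TCP orientation; "force": force on the tool from outside, world axes, zero at the start; "moment": the same for the moment, N m; "opening": finger opening in m.
Only numpy, scipy, OpenCV 4.12 (cv2) and the standard library are available. Lean on these libraries where they do the work, as an engineer would, in place of code of your own. Each camera call takes 0.05 s, during which the arm holds its last target.

### The job

Weigh the bottle that stands in its wire carrier: hang the carrier by the middle of its crossbar on the sprung hook of the column scale, letting it down gently until the hook alone carries it, so that the hook neither drops nor springs back when you let go and is never pulled to its bottom stop. Once it hangs at rest, slide the index marker of the scale level with the hook's pointer to keep the reading, and leave the carrier hanging there, still and untouched, upright with its bottle in it and the things around undisturbed.

Things in the scene. Friction and masses are not known exactly. Their poses are not given: they have to be found in the camera images.
- scale: The column scale, fixed to the bench: a grey base with two forward feet, an aluminium column 56 mm wide and 378 mm tall with a black cap, a white graduated plate on its -y side. Origin on the bench under the middle of the column's front face; its x axis points from the front face backward into the column (the hook reaches out along -x, towards the robot), y to the left, z up. Nothing is above or beside the hook within 90 mm but the column itself.
- hook_seat (a point): Lowest point of the V-shaped trough of the steel hook, on the upper side of its 8 mm round rod, 107 mm in front of the column's face. The rod comes out of the column along the scale's -x, dips by 10 mm into the V (over 13 mm to either side of this point) and turns up again. Axes as the scale's. It rides up and down with the hook. Unloaded it stands 236 mm above the bench.
- hook_tip (a point): Top of the upturned free end of the hook: 16 mm in front of the trough (scale's -x), 14 mm higher than hook_seat. A crossbar must pass over this point, from the robot's side, to get into the trough.
- hook_part (a joint): How far the hook has dipped (m): 0 unloaded, positive downward, bottom stop at 0.115. It is a lightly damped linear spring that dips 14 mm for each newton hung on it; after a disturbance it bobs for one to two seconds.
- pointer_tip (a point): End of the thin dark needle that is fixed to the hook and rides with it in front of the graduated plate, 76 mm to the scale's -y side of the hook.
- marker_part (a joint): How far the index marker has been slid down its vertical guide rod (m): 0 at the top, positive downward, up to 0.150. It starts above the pointer, moves either way with about 2 N, and stays where it is left.
- marker_edge (a point): Inner edge of the marker's thin steel index, beside the pointer needle's end (2 mm sideways of it, the two never touch). The marker is set when this point and pointer_tip are at one height.
- marker_tab (a point): Centre of the marker's black finger tab, a block 32 mm (scale's x) x 12 mm (scale's y) x 14 mm tall, 68 mm in front of the column's face and 100 mm to the scale's -y side of the hook. It can be pinched from above across its 12 mm or pushed down; same height as marker_edge.
- carrier_grip (a point): Centre of the black grip on top of the wire carrier: a block 16 mm (carrier's x) x 40 mm (carrier's y) x 30 mm tall on a thin stem, 42 mm above the axis of the crossbar, 178 mm above the carrier's underside. The carrier is a steel cup with a 6 mm wire frame rising from both sides (60 mm apart along its y) to a crossbar along y. It stands on the bench. Grip it across its 16 mm. With the bottle it weighs between 0.34 and 0.66 kg. Either way round is right.
- crossbar (a point): Underside of the crossbar at its middle, where the wire is bent up by 5 mm in a shallow peak that the hook nests in; 45 mm below carrier_grip. From here down to the bottle's cap 48 mm are free for the hook. The hook must pass between the two side wires, with the crossbar across it.
- bottle_mid (a point): Middle of the translucent sample bottle with black cap, 37 mm in diameter and 81 mm tall, standing loose in the carrier's 26 mm deep cup; this point is 44 mm above the carrier's underside. Its filling, and so its weight, varies.
- vial_3: Bystander: small clear vial with a white cap, 29 x 78 mm. Origin at its underside. Leave it alone.
- sample_22: Bystander: sample bottle with black cap, 37 x 81 mm, without a carrier. Origin at its underside. Leave it alone.
- rinse_cup: Bystander: small clear plastic cup, 47 x 64 mm. Origin at its underside. Leave it alone.
There are look-alikes about, which are no part of the job. What is shaped like the part that bears carrier_grip but red is not meant.

How it is judged:
By the outcome, as a careful person would: the job done as asked, in the order asked, and still so for the second after the job is handed in, with the robot touching nothing.
It also fails if it takes over 67 s, if anything falls off the work surface, if the arm or the gripper's body presses on something with over 40 N, if the wrist force passes 120 N, or if a joint passes its speed limit or range.

## Working session

There is one attempt and no reset: what is moved stays moved. The work goes in short steps, Python scripts to look and compute and a tool call to move; the robot and the scene stay as the last step left them, time stands still between calls to the robot, and variables do not carry over. Pictures are saved under pics/ and viewed, and the job is handed in when it is done.

Besides the shell and the picture viewer there is one more tool, called after ">>>" by a JSON object that holds its "api" and its "payload". apply_moves: Moves the arm, as the interface text tells. Its arguments: {"type":"object","properties":{"motion":{"type":"array"},"hand":{"type":"number"}},"required":["motion"]}

```bash
mkdir -p pics; cat > h.py <<'E'
import numpy as np, cv2
from plant import ctrl
def snap(n,tag):
    p,d=ctrl.snapshot(n); p=np.array(p); cv2.imwrite(f'pics/{tag}.png',p); np.savez(f'pics/{tag}.npz',p=p,d=d); return p,d
def pt(n,u,v,z):
    m=ctrl.camera_model(n); T=np.array(m['cam_to_world'])
    c=np.array([(u-m['cx'])/m['fx']*z,(v-m['cy'])/m['fy']*z,z,1]); return (T@c)[:3]
def cloud(n,d):
    m=ctrl.camera_model(n); T=np.array(m['cam_to_world']); v,u=np.indices(d.shape)
    c=np.stack([(u-m['cx'])/m['fx']*d,(v-m['cy'])/m['fy']*d,d,np.ones_like(d)],-1); return (c@T.T)[...,:3]
def ray(n,u,v):
    T=np.array(ctrl.camera_model(n)['cam_to_world']); return T[:3,3],pt(n,u,v,1)-T[:3,3]
def onz(n,u,v,z):
    o,r=ray(n,u,v); return o+r*(z-o[2])/r[2]
E
python3 - <<'E'
from h import *
for n in('scene','top'):
    snap(n,n+'0'); print(ctrl.camera_model(n))
print(ctrl.get_obs(), ctrl.hold_point_z)
E
```

```text
{'fx': 398.24227988662676, 'fy': 398.24227988662676, 'cx': 278.1978589187909, 'cy': 212.03460654921142, 'cam_to_world': array([[ 0.8388574 , -0.40487828,  0.3638569 ,  0.07390087],
       [-0.54434832, -0.62610804,  0.55827737, -0.77541692],
       [ 0.00177935, -0.66637999, -0.74561018,  1.06017307],
       [ 0.        ,  0.        ,  0.        ,  1.        ]])}
{'fx': 459.85558958324987, 'fy': 459.85558958324987, 'cx': 287.00506226981116, 'cy': 207.73789352795174, 'cam_to_world': array([[-0.01607749, -0.98501146,  0.17173797,  0.32626365],
       [-0.99979481,  0.01795415,  0.0093797 , -0.10289793],
       [-0.01232253, -0.17155193, -0.98509801,  1.26514503],
       [ 0.        ,  0.        ,  0.        ,  1.        ]])}
{'clock': 0.1, 'joint_pos': array([ 8.68679435e+01,  2.05856064e+01,  6.40523110e-01, -1.61864515e-02,
       -7.01383706e+01, -1.65053856e+01]), 'qvel': array([-0.04568468, -0.05987533,  0.0906371 ,  0.11501335,  0.01222699,
       -0.00628894]), 'tau': array([-1.64471745e-03, -5.84161484e+01,  2.93753994e+01,  7.01564893e+00,
        1.01642171e-02, -4.62077446e-05]), 'tool_pos': array([0.22675002, 0.63531057, 0.22575214]), 'orientation': array([-1.79990879e+02, -8.43385233e-02, -1.09642959e+02]), 'force': array([-0.48059547,  0.4927498 , -0.21471781]), 'moment': array([0.02938031, 0.0124855 , 0.01012825]), 'opening': 0.08772949499945508} 0.0188
```

View pics/scene0.png

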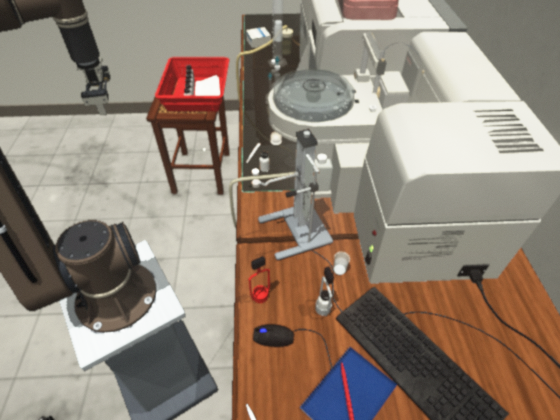

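View pics/top0.png

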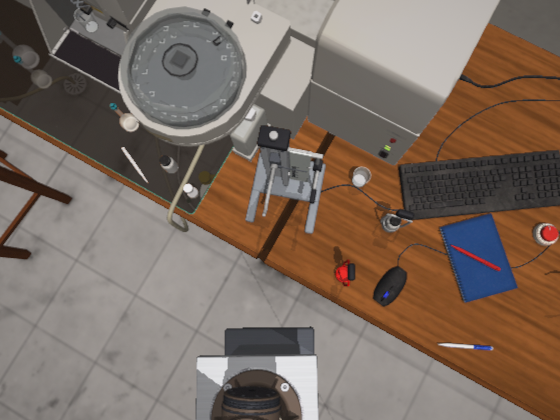

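The scene shows a red carrier at scene (260,280) / top (345,271), and a steel-and-black one at scene (325,295) / top (395,217). The scale is at scene (303,190) / top (280,180). The red one is the look-alike, so the steel one is meant. I'll confirm with enlarged crops.

```bash
python3 - <<'E'
from h import *
a=np.load('pics/scene0.npz')['p'];b=np.load('pics/top0.npz')['p']
c=lambda im,x,y,w,h,k:cv2.resize(im[y:y+h,x:x+w],None,fx=k,fy=k,interpolation=cv2.INTER_CUBIC)
cv2.imwrite('pics/c1.png',c(a,240,120,130,200,3)); cv2.imwrite('pics/c2.png',c(b,230,110,200,190,4)[:600])
d=np.load('pics/top0.npz')['d']; P=cloud('top',d)
ds=np.load('pics/scene0.npz')['d']; print((d==0).mean(),(ds==0).mean())
for u,v in[(273,135),(285,185),(395,212),(404,214),(393,222),(350,272),(360,177),(266,205)]: print(u,v,P[v,u].round(4))
E
```

```text
0.003784013605442177 0.004009353741496599
273 135 [ 0.6265 -0.069   0.3887]
285 185 [ 0.6042 -0.0867  0.0341]
395 212 [ 0.5286 -0.3899  0.0043]
404 214 [ 0.4932 -0.3678  0.1931]
393 222 [ 0.4893 -0.3644  0.0871]
350 272 [ 0.36   -0.2352  0.1963]
360 177 [ 0.6215 -0.292   0.0398]
266 205 [ 0.512  -0.0457  0.2406]
```

View pics/c1.png

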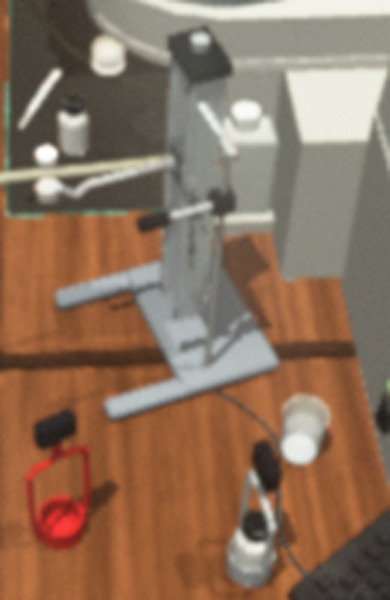

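View pics/c2.png

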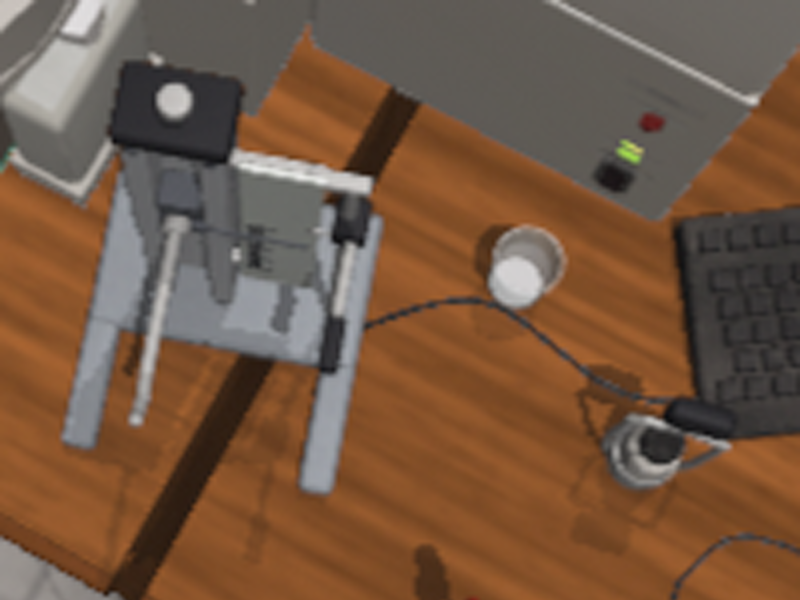

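The crops confirm it. The target is the steel wire carrier with a black-capped bottle and black grip at top (404,214). The red empty one at (345,271) is the look-alike. Now the precise measurements.

```bash
python3 - <<'E'
from h import *
for n in('top','scene'):
    z=np.load(f'pics/{n}0.npz');P=cloud(n,z['d']);p=z['p'].astype(int)
    def box(c,r,zl,zh,dark=None):
        m=(abs(P[...,0]-c[0])<r)&(abs(P[...,1]-c[1])<r)&(P[...,2]>zl)&(P[...,2]<zh)
        if dark: m&=p.max(2)<dark
        return m
    def rep(name,m):
        Q=P[m]; 
        if len(Q)<5: print(n,name,len(Q));return
        c=cv2.minAreaRect((Q[:,:2]*1000).astype(np.float32)); w,vv=np.linalg.eigh(np.cov(Q[:,:2].T)); a=vv[:,1]
        print(n,name,len(Q),'med',np.median(Q,0).round(4),'lo',np.percentile(Q,2,axis=0).round(4),'hi',np.percentile(Q,98,axis=0).round(4),'rect',np.round(c[0],1),np.round(c[1],1),round(c[2],1),'axis',round(np.degrees(np.arctan2(a[1],a[0])),1))
    rep('grip',box((.493,-.368),.06,.165,.25,90))
    rep('griptop',box((.493,-.368),.06,.186,.25,90))
    rep('bottlecap',box((.489,-.364),.06,.07,.11,90))
    rep('cap',box((.626,-.069),.08,.378,.42))
    rep('hookrod',box((.53,-.05),.06,.225,.28))
    rep('red',box((.36,-.235),.05,.15,.25))
    rep('tab',box((.55,-.16),.08,.15,.36))
    rep('tabdark',box((.55,-.16),.08,.15,.36,70))
E
```

```text
top grip 146 med [ 0.4935 -0.3709  0.1907] lo [ 0.4841 -0.3902  0.168 ] hi [ 0.5055 -0.3537  0.195 ] rect [ 495.7 -372.6] [38.8 16.9] 71.1 axis 72.7
top griptop 110 med [ 0.4955 -0.3729  0.1915] lo [ 0.486 -0.391  0.187] hi [ 0.5055 -0.355   0.1956] rect [ 495.9 -372.7] [38.9 16.8] 72.2 axis 72.9
top bottlecap 89 med [ 0.4923 -0.3702  0.0845] lo [ 0.4826 -0.3995  0.072 ] hi [ 0.5051 -0.3424  0.0984] rect [ 492.5 -370.3] [61.2 19.3] 75.0 axis 71.2
top cap 218 med [ 0.6259 -0.0705  0.3793] lo [ 0.6063 -0.0981  0.378 ] hi [ 0.6491 -0.0424  0.3918] rect [627.2 -70.2] [60.3 41.4] 75.8 axis 76.4
top hookrod 159 med [ 0.5386 -0.0526  0.2437] lo [ 0.4899 -0.0643  0.2347] hi [ 0.5874 -0.0395  0.249 ] rect [539.  -51.6] [  8.2 104.2] 77.8 axis 168.0
top red 134 med [ 0.3622 -0.2394  0.1906] lo [ 0.3434 -0.2481  0.1748] hi [ 0.3808 -0.2316  0.196 ] rect [ 361.6 -239.7] [16.8 39.1] 88.4 axis 177.2
top tab 1077 med [ 0.6002 -0.1292  0.281 ] lo [ 0.5173 -0.1696  0.1569] hi [ 0.6176 -0.083   0.3453] rect [ 580.6 -142.1] [128.1  76.2] 35.0 axis 51.0
top tabdark 159 med [ 0.5856 -0.1528  0.2816] lo [
[... 622 characters left out ...]
.0969  0.378 ] hi [ 0.6431 -0.0547  0.3902] rect [623.5 -75.9] [50.8 36. ] 77.8 axis 65.3
scene hookrod 102 med [ 0.5333 -0.0509  0.2421] lo [ 0.4875 -0.0638  0.2329] hi [ 0.5875 -0.0401  0.2476] rect [538.2 -50.7] [  9.6 106.8] 78.6 axis 168.0
scene red 145 med [ 0.3583 -0.2439  0.1866] lo [ 0.3411 -0.2481  0.1541] hi [ 0.3785 -0.2318  0.1943] rect [ 359.3 -239.7] [39.4 18. ] 0.8 axis 176.7
scene tab 922 med [ 0.5985 -0.1301  0.2785] lo [ 0.5157 -0.1709  0.1571] hi [ 0.6244 -0.0835  0.3526] rect [ 569.4 -121.1] [103.4  95. ] 68.0 axis 56.6
scene tabdark 34 med [ 0.5225 -0.1519  0.2788] lo [ 0.5095 -0.1709  0.2739] hi [ 0.5877 -0.1471  0.2819] rect [ 549.9 -157.5] [10.5 82.8] 77.1 axis 164.9
```

```bash
python3 - <<'E'
from h import *
Ps=[]
for n in('top','scene'):
    z=np.load(f'pics/{n}0.npz');Q=cloud(n,z['d'])[z['d']>0];Ps.append(Q)
Q=np.vstack(Ps)
print('rows x from .3; cols y .6..-.5 by .1 ; max z cm')
for x in np.arange(.2,.75,.05):
    print('%.2f'%x,[ (lambda s:int(100*np.percentile(s,99.5)) if len(s)>5 else -1)(Q[(Q[:,0]>=x)&(Q[:,0]<x+.05)&(Q[:,1]>=y-.1)&(Q[:,1]<y)&(Q[:,2]<.7)][:,2]) for y in np.arange(.6,-.5,-.1)])
# hook profile in scale frame
th=np.radians(-12);ex=np.array([np.cos(th),np.sin(th)]);ey=np.array([-np.sin(th),np.cos(th)])
for i,n in enumerate(('top','scene')):
    Q=Ps[i]; m=(abs(Q[:,0]-.54)<.09)&(abs(Q[:,1]+.05)<.06)&(Q[:,2]>.22)&(Q[:,2]<.29)
    Q=Q[m]; s=Q[:,:2]@ex; t=Q[:,:2]@ey
    for a in np.arange(.47,.63,.006):
        k=(s>=a)&(s<a+.006)
        if k.sum(): print(n,'s %.3f'%a,k.sum(),'t med %.4f rng %.4f %.4f'%(np.median(t[k]),t[k].min(),t[k].max()),'z max %.4f med %.4f'%(Q[k,2].max(),np.median(Q[k,2])))
E
```

```text
rows x from .3; cols y .6..-.5 by .1 ; max z cm
0.20 [60, -70, -71, -70, -70, -70, -70, -70, 0, 0, 0]
0.25 [59, -71, -70, -70, -70, -70, -70, 0, 0, 3, 0]
0.30 [-70, -70, -70, -70, -70, -70, -70, 0, 19, 3, 1]
0.35 [-70, -70, -70, -70, -70, -70, 0, 0, 19, 3, 1]
0.40 [-70, -70, -70, -70, -70, 0, 0, 0, 0, 0, 0]
0.45 [-70, -70, -70, -70, 0, 0, 24, 2, 0, 19, 11]
0.50 [-70, -70, -70, 1, 0, 2, 24, 28, 0, 19, 2]
0.55 [-70, -71, 0, 2, 8, 2, 24, 34, 5, 0, 3]
0.60 [-70, 0, 1, 2, 33, 32, 39, 37, 6, 6, 3]
0.65 [-71, 0, 1, 37, 38, 38, 37, 2, 0, 46, 46]
0.70 [0, 0, 1, 38, 38, 38, 36, 23, 45, 47, 47]
top s 0.482 5 t med 0.0611 rng 0.0588 0.0637 z max 0.2511 med 0.2475
top s 0.488 7 t med 0.0618 rng 0.0578 0.0652 z max 0.2494 med 0.2445
top s 0.494 8 t med 0.0610 rng 0.0583 0.0639 z max 0.2453 med 0.2418
top s 0.500 9 t med 0.0610 rng 0.0578 0.0650 z max 0.2389 med 0.2363
top s 0.506 9 t med 0.0614 rng 0.0576 0.0645 z max 0.2417 med 0.2374
top s 0.512 12 t med 0.0614 rng 0.0578 0.0656 z max 0.2453 med 0.2421
top s 0.518 8 t med 0.0617 rng 0.0589 0.0643 z max 0.2484 med 0.2437
top s 0.524 10 t med 0.06
[... 2238 characters left out ...]
 t med 0.0618 rng 0.0586 0.0644 z max 0.2453 med 0.2437
scene s 0.572 4 t med 0.0613 rng 0.0601 0.0631 z max 0.2441 med 0.2423
scene s 0.578 6 t med 0.0606 rng 0.0596 0.0655 z max 0.2470 med 0.2432
scene s 0.584 5 t med 0.0598 rng 0.0580 0.0609 z max 0.2448 med 0.2425
scene s 0.590 5 t med 0.0601 rng 0.0576 0.0662 z max 0.2453 med 0.2435
scene s 0.596 12 t med 0.0603 rng 0.0526 0.0656 z max 0.2508 med 0.2444
scene s 0.602 44 t med 0.0551 rng 0.0165 0.0711 z max 0.2635 med 0.2444
scene s 0.608 121 t med 0.0421 rng 0.0179 0.0885 z max 0.2900 med 0.2628
scene s 0.614 28 t med 0.0744 rng 0.0346 0.0782 z max 0.2883 med 0.2661
scene s 0.620 11 t med 0.0770 rng 0.0711 0.0797 z max 0.2894 med 0.2725
```

>>> {"api": "apply_moves", "payload": {"motion": [[[1,-2,3],-3],[[4,-6,6],-10],[[20,-39,19],-44],[[20,-39,19],-44],[[20,-39,19],-44],[[20,-39,19],-44],[[20,-39,19],-44],[[20,-39,19],-44],[[20,-39,19],-44],[[20,-39,19],-44]], "hand": 6}}

```text
clock: 1.1
tool_pos: [0.4271, 0.2437, 0.4174]
orientation: [180.0, 0.0, -153.6]
force: [1.1, 1.4, 0.0]
opening: 0.0599
```

>>> {"api": "apply_moves", "payload": {"motion": [[[1,-45,0],-44],[[1,-45,0],-44],[[1,-45,0],-44],[[1,-45,0],-44],[[1,-45,0],-44],[[1,-45,0],-44],[[1,-45,0],-44],[[1,-45,0],-44],[[1,-45,0],-44],[[1,-45,0],-44]]}}

```text
clock: 2.1
tool_pos: [0.4358, -0.2093, 0.4154]
orientation: [-179.9, -0.1, 162.0]
force: [-0.5, 0.2, -0.3]
opening: 0.06
```

```bash
python3 -c "
from plant import ctrl
o=ctrl.get_obs();print(o['joint_pos'],o['tool_pos'],o['orientation'],o['force'])"
```

```text
[-2.24031939e+00 -1.79825934e+00 -2.63211951e+00  3.89626581e-02
 -8.93235235e+01 -1.57932463e+01] [ 0.43578914 -0.20925238  0.41544784] [-1.79919677e+02 -1.40839350e-01  1.61966849e+02] [-0.47446052  0.17982863 -0.34037036]
```

>>> {"api": "apply_moves", "payload": {"motion": [[[2,-5,-2],0],[[4,-9,-5],0],[[5.8,-13,-9],0],[[5.8,-16.8,-12],0],[[5.8,-16.8,-15],0],[[5.8,-16.8,-17],0],[[5.8,-16.8,-17],0],[[5.8,-16.8,-17],0]]}}

```text
clock: 2.9
tool_pos: [0.4952, -0.3721, 0.2472]
orientation: [-180.0, -0.0, 162.4]
force: [0.8, -0.6, 0.9]
opening: 0.0603
```

```bash
python3 - <<'E'
from h import *
print(ctrl.get_obs()['tool_pos'],ctrl.get_obs()['orientation'])
p,_=snap('top','t1');q,_=snap('scene','s1')
c=lambda im,x,y,w,h,k:cv2.resize(im[y:y+h,x:x+w],None,fx=k,fy=k,interpolation=cv2.INTER_CUBIC)
cv2.imwrite('pics/m1.png',np.hstack([c(p,340,150,130,130,3),c(q,270,220,130,130,3)]))
E
```

```text
[ 0.49518721 -0.37214891  0.2471805 ] [-1.79968867e+02 -1.04732997e-02  1.62395275e+02]
```

View pics/m1.png

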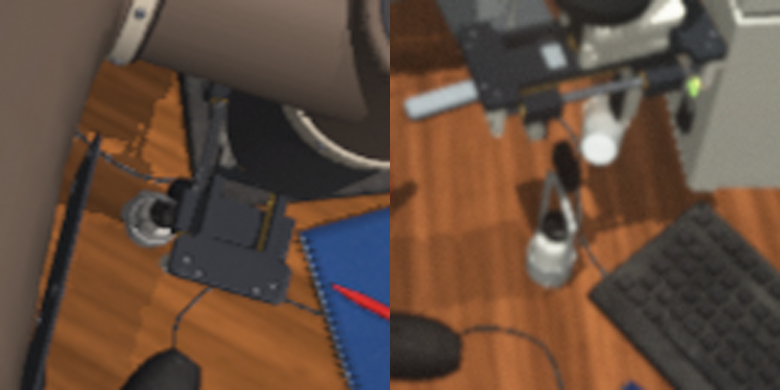

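```bash
python3 - <<'E'
from h import *
Q=np.vstack([cloud(n,z['d'])[z['d']>0] for n in('top','scene') for z in [np.load(f'pics/{n}0.npz')]])
th=np.radians(-12);ex=np.array([np.cos(th),np.sin(th)]);ey=np.array([-np.sin(th),np.cos(th)])
s=Q[:,:2]@ex;t=Q[:,:2]@ey
for lo,hi in((.18,.3),(.3,.42)):
  print('scale z',lo,hi)
  for t0 in np.arange(-.08,.16,.02):
    k=(t>=t0)&(t<t0+.02)&(Q[:,2]>lo)&(Q[:,2]<hi)&(s<.66)&(s>.4)
    if k.any(): print('t %.2f'%t0,k.sum(),np.percentile(s[k],[0,5]).round(4))
print('face t range',[np.percentile(t[(abs(s-.61)<.006)&(Q[:,2]>a)&(Q[:,2]<b)],[1,99]).round(3) for a,b in((.1,.2),(.3,.36))])
# instrument near gripper: in tool frame
th=np.radians(-17.6);fx=np.array([np.cos(th),np.sin(th)]);fy=np.array([-np.sin(th),np.cos(th)])
d=Q[:,:2]-[.495,-.3725];a=d@fx;b=d@fy
for lo,hi in((.2,.3),(.3,.5)):
  k=(Q[:,2]>lo)&(Q[:,2]<hi)&(abs(b)<.07)&(a>.03); print(lo,k.sum(),np.percentile(a[k],[0,1,5]) if k.any() else '')
E
```

```text
scale z 0.18 0.3
t -0.06 175 [0.5265 0.532 ]
t -0.04 301 [0.5288 0.5339]
t -0.02 203 [0.6039 0.6074]
t 0.00 211 [0.6035 0.6059]
t 0.02 212 [0.6029 0.6066]
t 0.04 294 [0.4857 0.5034]
t 0.06 444 [0.4836 0.4982]
t 0.08 81 [0.609  0.6098]
scale z 0.3 0.42
t -0.06 14 [0.6128 0.6136]
t -0.04 117 [0.611  0.6118]
t -0.02 157 [0.6099 0.6112]
t 0.00 155 [0.6096 0.611 ]
t 0.02 431 [0.6059 0.6087]
t 0.04 362 [0.6053 0.607 ]
t 0.06 351 [0.605  0.6073]
t 0.08 233 [0.6059 0.6076]
face t range [array([-0.037,  0.088]), array([-0.038,  0.335])]
0.2 4016 [0.15188727 0.15494177 0.15739373]
0.3 15845 [0.15447276 0.16026972 0.16650216]
```

>>> {"api": "apply_moves", "payload": {"motion": [[[0,0,-2],0],[[0,0,-4],0],[[0,0,-6],0],[[0,0,-7.5],0],[[0,0,-8.3],0],[[0,0,-8.3],0],[[0,0,-8.3],0]]}}

```text
clock: 3.7
tool_pos: [0.4957, -0.3725, 0.1651]
orientation: [-180.0, 0.1, 162.4]
force: [0.2, -0.5, 0.8]
opening: 0.0602
```

>>> {"api": "apply_moves", "payload": {"motion": [[[0,0,0],0],[[0,0,0],0],[[0,0,0],0],[[0,0,0],0],[[0,0,0],0],[[0,0,0],0]], "hand": 0}}

```text
clock: 4.3
tool_pos: [0.4948, -0.3723, 0.1635]
orientation: [180.0, -0.0, 162.4]
force: [0.2, -0.4, -0.3]
opening: 0.0176
```

```bash
python3 - <<'E'
from h import *
o=ctrl.get_obs();print(o['tool_pos'],o['force'],o['moment'],o['opening'])
q,_=snap('scene','s2')
cv2.imwrite('pics/m2.png',cv2.resize(q[220:350,250:400],None,fx=4,fy=4,interpolation=cv2.INTER_CUBIC))
E
```

```text
[ 0.49484964 -0.37233726  0.16354581] [ 0.24124715 -0.43716654 -0.29289099] [ 0.13354072 -0.06575866 -0.01174607] 0.01759465365563683
```

View pics/m2.png

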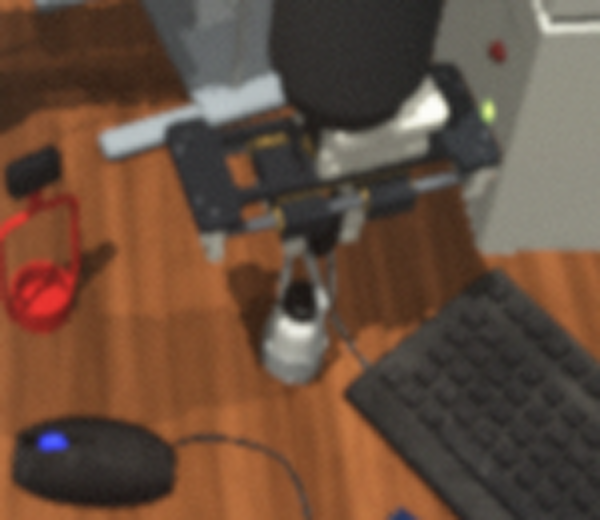

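>>> {"api": "apply_moves", "payload": {"motion": [[[0,0,0],0],[[0,0,0.3],0],[[0,0,0.8],0],[[0,0,1.4],0],[[0,0,2],0],[[0,0,2.4],0],[[0,0,2.6],0],[[0,0,2.6],0],[[0,0,2.6],0],[[0,0,2.6],0]]}}

```text
clock: 5.35
tool_pos: [0.4947, -0.3722, 0.1893]
orientation: [180.0, -0.0, 162.4]
force: [0.4, 0.1, -5.4]
opening: 0.0157
```

```bash
python3 - <<'E'
from h import *
for i in range(3):
    q,_=snap('scene',f's3{i}'); o=ctrl.get_obs();print(o['tool_pos'],o['force'],o['moment'],o['opening'])
cv2.imwrite('pics/m3.png',cv2.resize(q[220:350,250:400],None,fx=4,fy=4,interpolation=cv2.INTER_CUBIC))
E
```

```text
[ 0.49474169 -0.37219888  0.18923414] [-0.14515782 -0.8270288  -5.77403382] [ 0.06349527  0.02235935 -0.01962113] 0.01585381518843185
[ 0.49478084 -0.37223151  0.18929782] [ 0.285599   -1.23641449 -5.62674966] [ 0.05731672 -0.0268557   0.02164897] 0.01601099759036137
[ 0.49480534 -0.37225771  0.18932258] [-0.42924383  0.62221321 -5.38618559] [ 0.12241434 -0.06624726  0.00618836] 0.01565907127769802
```

View pics/m3.png

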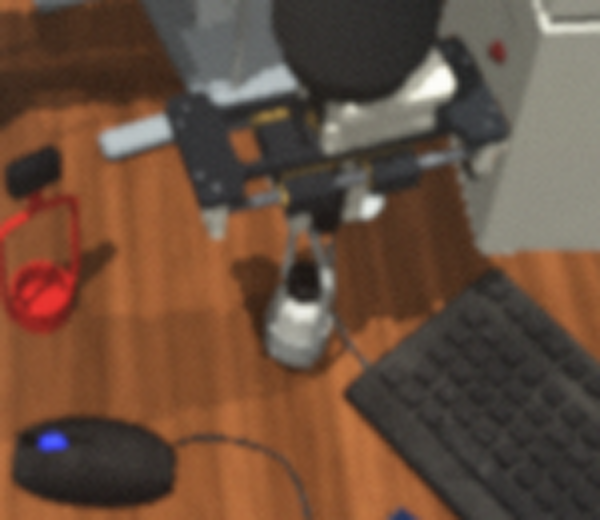

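>>> {"api": "apply_moves", "payload": {"motion": [[[0,0,1],0.5],[[0,0,3],1],[[-0.5,0.6,5],2],[[-1.5,1.8,7],3],[[-3,3.6,9],4],[[-4.5,5.4,10],5],[[-5.6,7,10.4],5.6],[[-6.2,8,10.6],5.6],[[-6.5,8.4,10.6],5.6],[[-6.5,8.4,10.6],5.6]]}}

```text
clock: 6.5
tool_pos: [0.4299, -0.2881, 0.2958]
orientation: [-180.0, 0.0, 168.0]
force: [-1.1, 0.1, -6.3]
opening: 0.0158
```

>>> {"api": "apply_moves", "payload": {"motion": [[[0,1,0],0],[[0,3,0],0],[[0,6,0],0],[[-0.1,9.5,0],0],[[-0.2,13,0],0],[[-0.3,16.5,0],0],[[-0.4,20,0],0],[[-0.4,23,0],0],[[-0.4,25,0],0],[[-0.4,26,0],0]]}}

```text
clock: 7.5
tool_pos: [0.4262, -0.0266, 0.2953]
orientation: [180.0, -0.0, 168.0]
force: [-0.3, -2.6, -5.6]
opening: 0.0157
```

```bash
python3 - <<'E'
from h import *
p,_=snap('top','t4');q,_=snap('scene','s4'); o=ctrl.get_obs();print(o['clock'],o['tool_pos'],o['orientation'],o['force'],o['opening'])
c=lambda im,x,y,w,h,k:cv2.resize(im[y:y+h,x:x+w],None,fx=k,fy=k,interpolation=cv2.INTER_CUBIC)
cv2.imwrite('pics/m4.png',np.hstack([c(p,200,120,130,160,3),c(q,230,120,130,160,3)]))
E
```

```text
7.6 [ 0.42621297 -0.02723595  0.29533501] [-1.79995042e+02 -2.08138191e-02  1.68053219e+02] [ 0.03720681 -1.2656683  -5.27403285] 0.015724770912408252
```

View pics/m4.png

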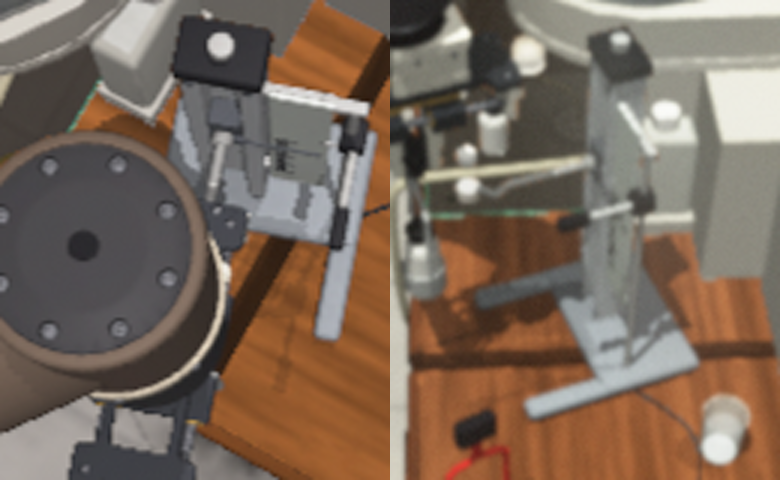

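```bash
python3 - <<'E'
from h import *
th=np.radians(-12);ex=np.array([np.cos(th),np.sin(th)]);ey=np.array([-np.sin(th),np.cos(th)])
tc=ctrl.get_obs()['tool_pos'];print('tcp s,t',tc[:2]@ex,tc[:2]@ey)
for n,f in(('top','t4'),('scene','s4')):
    P=cloud(n,np.load(f'pics/{f}.npz')['d']);Q=P.reshape(-1,3);s=Q[:,:2]@ex;t=Q[:,:2]@ey
    for a in np.arange(.30,.44,.02):
        k=(Q[:,2]>a)&(Q[:,2]<a+.02)&(s<.56)&(s>.43)&(t>-.02)&(t<.13)
        if k.any(): print(n,'%.2f'%a,k.sum(),'smax',np.percentile(s[k],[50,95,100]).round(4))
    # carrier: points below, z .12-.26
    for a in np.arange(.12,.28,.02):
        k=(Q[:,2]>a)&(Q[:,2]<a+.02)&(s<.48)&(s>.36)&(t>-.0)&(t<.12)
        if k.sum()>3: print(n,'car %.2f'%a,k.sum(),'s',np.percentile(s[k],[2,50,98]).round(4),'t',np.percentile(t[k],[2,50,98]).round(4))
E
```

```text
tcp s,t 0.4225618684251829 0.06197387929557807
top 0.36 21 smax [0.4894 0.5052 0.5057]
top 0.38 35 smax [0.4925 0.517  0.5178]
top 0.40 184 smax [0.5082 0.5192 0.5204]
top 0.44 1 smax [0.4634 0.4634 0.4634]
scene 0.30 36 smax [0.4382 0.4458 0.4466]
scene 0.32 44 smax [0.4383 0.4473 0.4482]
scene 0.34 16 smax [0.4351 0.4393 0.4406]
scene 0.36 132 smax [0.4662 0.5084 0.5115]
scene 0.38 189 smax [0.4588 0.5136 0.5195]
scene 0.40 353 smax [0.4935 0.5156 0.5189]
scene 0.42 89 smax [0.4504 0.4711 0.4721]
scene 0.44 93 smax [0.4561 0.4708 0.4725]
scene car 0.12 28 s [0.4009 0.4178 0.4385] t [0.0376 0.0443 0.0612]
scene car 0.14 70 s [0.4007 0.4154 0.4421] t [0.0336 0.0465 0.0721]
scene car 0.16 65 s [0.4041 0.4176 0.443 ] t [0.0299 0.0484 0.0646]
scene car 0.18 74 s [0.4057 0.4189 0.4376] t [0.0299 0.0516 0.0699]
scene car 0.20 76 s [0.409  0.4197 0.4345] t [0.0308 0.0589 0.0927]
scene car 0.22 21 s [0.4195 0.422  0.4242] t [0.0289 0.0884 0.0923]
scene car 0.24 18 s [0.4194 0.4221 0.4253] t [0.0295 0.0343 0.0926]
scene car 0.26 29 s [0.4183 0.4222 0.4274] t [0.0388 0.0586 0.0722]
scene car 0.28 14 s [0.406  0.4182 0.4418] t [0.0439 0.0513 0.0605]
```

>>> {"api": "apply_moves", "payload": {"motion": [[[0,0,-0.1],0],[[0.5,-0.1,-0.2],0],[[1.5,-0.3,-0.3],0],[[2.8,-0.57,-0.3],0],[[4.2,-0.85,-0.3],0],[[5.6,-1.13,-0.3],0],[[6.8,-1.37,-0.3],0],[[7.5,-1.5,-0.3],0],[[7.75,-1.56,-0.3],0],[[7.75,-1.56,-0.3],0]]}}

```text
clock: 8.6
tool_pos: [0.5035, -0.0439, 0.2923]
orientation: [-180.0, -0.0, 167.9]
force: [-0.3, -0.0, -6.5]
opening: 0.0159
```

```bash
python3 - <<'E'
from h import *
p,_=snap('top','t5');q,_=snap('scene','s5'); o=ctrl.get_obs();print(o['clock'],o['tool_pos'],o['orientation'],o['force'],o['moment'],o['opening'])
c=lambda im,x,y,w,h,k:cv2.resize(im[y:y+h,x:x+w],None,fx=k,fy=k,interpolation=cv2.INTER_CUBIC)
cv2.imwrite('pics/m5.png',np.hstack([c(p,200,120,100,120,4),c(q,240,120,100,120,4)]))
E
```

```text
8.7 [ 0.50299518 -0.04384183  0.29256027] [ 1.79997189e+02 -1.41242731e-02  1.67965096e+02] [-0.79646072 -0.33425928 -5.5691213 ] [ 0.02347746 -0.12466858 -0.0370642 ] 0.01597711672167346
```

View pics/m5.png

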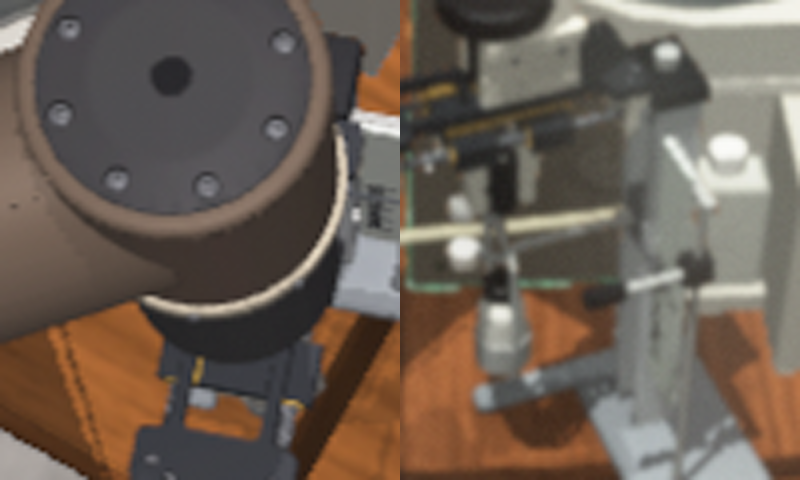

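```bash
cat > fz.py <<'E'
from h import *
import sys
F=[];Z=[];M=[]
for i in range(int(sys.argv[1])):
    ctrl.snapshot('scene'); o=ctrl.get_obs(); F.append(o['force']);Z.append(o['tool_pos']);M.append(o['moment'])
F=np.array(F);print(o['clock'],'F',F.mean(0).round(3),'sd',F.std(0).round(2),'M',np.mean(M,0).round(3),'pos',np.mean(Z,0).round(4))
E
python3 fz.py 16
```

```text
9.5 F [-0.365  0.177 -5.63 ] sd [0.44 0.46 0.5 ] M [ 0.066 -0.046 -0.007] pos [ 0.5033 -0.0439  0.2927]
```

>>> {"api": "apply_moves", "payload": {"motion": [[[0,0,-0.2],0],[[0,0,-0.5],0],[[0,0,-0.9],0],[[0,0,-1.3],0],[[0,0,-1.6],0],[[0,0,-1.8],0],[[0,0,-2],0],[[0,0,-2.2],0],[[0,0,-2.4],0],[[0,0,-2.6],0]]}}

```text
clock: 10.5
tool_pos: [0.5035, -0.0439, 0.2665]
orientation: [180.0, 0.0, 168.0]
force: [-0.4, 0.1, -5.5]
opening: 0.0162
```

>>> {"api": "apply_moves", "payload": {"motion": [[[0,0,-0.2],0],[[0,0,-0.4],0],[[0,0,-0.6],0],[[0,0,-0.8],0],[[0,0,-1.0],0],[[0,0,-1.2],0],[[0,0,-1.4],0],[[0,0,-1.6],0],[[0,0,-1.8],0],[[0,0,-2.0],0]]}}

```text
clock: 11.5
tool_pos: [0.5035, -0.0439, 0.2465]
orientation: [180.0, 0.0, 168.0]
force: [-0.2, 0.1, -4.8]
opening: 0.0159
```

```bash
python3 fz.py 5; python3 - <<'E'
from h import *
q,_=snap('scene','s6')
cv2.imwrite('pics/m6.png',cv2.resize(q[120:240,240:350],None,fx=5,fy=5,interpolation=cv2.INTER_CUBIC))
E
```

```text
11.75 F [ 0.356 -0.038 -4.336] sd [0.5  0.61 0.54] M [ 0.148 -0.278  0.004] pos [ 0.5035 -0.0439  0.2465]
```

View pics/m6.png

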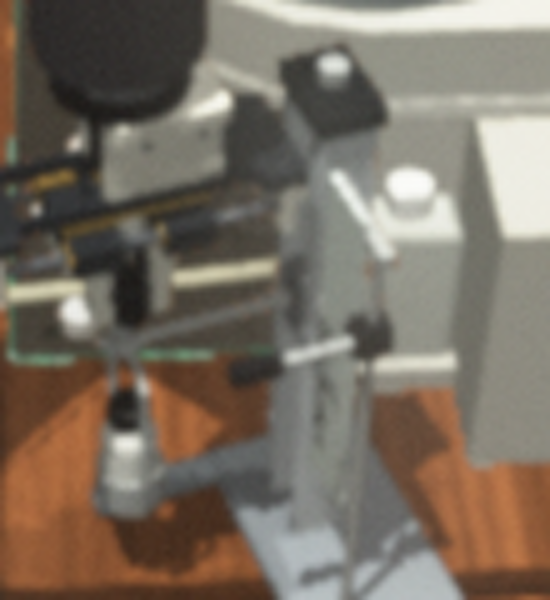

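>>> {"api": "apply_moves", "payload": {"motion": [[[0,0,-0.2],0],[[0,0,-0.5],0],[[0,0,-0.8],0],[[0,0,-1.1],0],[[0,0,-1.4],0],[[0,0,-1.7],0],[[0,0,-2.0],0],[[0,0,-2.3],0],[[0,0,-2.6],0],[[0,0,-2.8],0]]}}

```text
clock: 12.8
tool_pos: [0.5036, -0.0439, 0.2184]
orientation: [180.0, 0.0, 168.0]
force: [1.8, 0.1, -1.3]
opening: 0.0159
```

>>> {"api": "apply_moves", "payload": {"motion": [[[0,0,-0.2],0],[[0,0,-0.5],0],[[0,0,-0.8],0],[[0,0,-1.1],0],[[0,0,-1.4],0],[[0,0,-1.7],0],[[0,0,-2.0],0],[[0,0,-2.2],0],[[0,0,-2.4],0],[[0,0,-2.4],0]]}}

```text
clock: 13.8
tool_pos: [0.5035, -0.0439, 0.1944]
orientation: [-180.0, 0.0, 168.0]
force: [3.2, 0.8, -0.3]
opening: 0.0158
```

```bash
python3 fz.py 20
```

```text
14.8 F [ 2.519  0.385 -0.632] sd [0.56 0.56 0.41] M [ 0.225 -1.113 -0.019] pos [ 0.5035 -0.0439  0.1946]
```

>>> {"api": "apply_moves", "payload": {"motion": [[[0.05,-0.01,0],0],[[0.1,-0.02,0],0],[[0.15,-0.03,0],0],[[0.2,-0.04,0],0],[[0.2,-0.04,0],0]]}}

```text
clock: 15.3
tool_pos: [0.5045, -0.0442, 0.194]
orientation: [-180.0, -0.1, 167.9]
force: [-1.3, 3.7, -1.1]
opening: 0.0156
```

```bash
python3 fz.py 12
```

```text
15.9 F [-3.992  3.588 -0.525] sd [0.57 0.58 0.27] M [1.593 1.399 0.016] pos [ 0.5046 -0.0443  0.1942]
```

```bash
python3 - <<'E'
from h import *
th=np.radians(-12);ex=np.array([np.cos(th),np.sin(th)]);ey=np.array([-np.sin(th),np.cos(th)])
for n in('top','scene'):
    z=np.load(f'pics/{n}0.npz');Q=cloud(n,z['d']).reshape(-1,3);s=Q[:,:2]@ex-.502;t=Q[:,:2]@ey-.061
    print(n)
    for a in np.arange(-.06,.12,.01):
        print('%.2f'%a,[ (lambda k:int(1000*np.median(Q[k,2])) if k.any() else None)((s>=a)&(s<a+.01)&(t>=b)&(t<b+.01)&(Q[:,2]<.1)) for b in np.arange(-.11,.11,.01)])
q,_=snap('scene','s7');p,_=snap('top','t7')
cv2.imwrite('pics/m7.png',cv2.resize(q[140:260,240:350],None,fx=5,fy=5,interpolation=cv2.INTER_CUBIC))
E
```

```text
top
-0.06 [-1, -1, 0, 0, 0, 0, 0, 0, -1, None, None, -2, -168, 0, -1, -1, 0, -1, 0, 0, 0, -1]
-0.05 [0, -1, 0, -1, -1, -2, -1, 0, -1, None, None, -114, -116, 0, -1, -2, 0, -1, 0, -1, -1, 0]
-0.04 [0, -1, -2, 0, 0, 0, 0, 0, 0, None, -7, -143, 0, -1, -1, 0, -1, -1, -3, 0, 0, -1]
-0.03 [-2, 0, 0, -1, 0, 0, 0, -1, -4, None, -2, -165, 0, 0, 0, 0, 0, 1, 0, 0, -1, 0]
-0.02 [0, 0, 0, 0, -2, 0, 0, 0, None, None, -21, -108, 0, -1, 0, 0, -1, -1, 0, -2, -2, 0]
-0.01 [14, 0, 0, -1, 0, 0, 0, -1, None, -7, -152, 0, 0, -2, 0, -1, 14, 9, -1, 0, -1, 0]
0.00 [16, 3, -1, -1, -1, 0, -1, None, None, 0, -168, 0, 0, 0, -1, 0, 17, 15, 0, 0, 0, 0]
0.01 [17, 0, 0, 0, -1, 0, -1, None, None, -22, -115, -1, -3, 0, 0, 2, 17, 15, -1, -3, 0, 0]
0.02 [18, 1, 0, 0, 0, -1, -1, None, -7, -151, -1, 0, 0, 0, -2, 0, 18, 16, -2, -1, 0, 0]
0.03 [15, 0, 1, 0, 0, 0, 0, None, -7, -152, -1, -2, 0, 0, 0, 2, 17, 17, -2, 0, -1, -1]
0.04 [18, 3, -1, 0, -1, -1, None, None, -9, -143, 0, 0, -1, 2, 0, 3, 16, 16, 0, -1, 0, 0]
0.05 [17, 1, 0, 0, 0, 0, None, None, -151, 0, 0, 0, 0, 1, -1, 0, 17, 15, 0, -1, -1, 0]
0.06 [16, 0, 0, 0, 0, -2, 
[... 1528 characters left out ...]
, -1, -2, -3, -2, 2, 12, 14, None, 0, -2, -1]
0.05 [16, 17, -1, -1, -1, 0, None, -13, -7, -2, -2, -2, 0, -1, -4, 0, 15, 14, None, 0, -1, -2]
0.06 [15, 13, -1, -2, 0, -1, None, -13, -5, -1, -1, 0, -2, -1, 0, 0, 15, 16, None, 0, 0, 0]
0.07 [16, 14, 5, 0, -1, 15, 15, -4, -3, 0, -2, 0, -3, 0, 0, 1, 13, 15, None, -2, -1, 0]
0.08 [17, 19, 17, 17, 15, 18, 17, -6, 18, 15, 18, 17, 18, 18, 20, 16, 17, 17, None, -1, -1, 0]
0.09 [18, 17, 18, 17, 18, 18, 18, 17, 16, 17, 18, 19, 19, 18, 17, 18, 19, 17, None, 0, -1, -1]
0.10 [20, 31, 18, 18, 16, 18, 19, 18, 52, 40, 17, 18, 31, 59, 17, 18, 19, 16, None, -3, -2, 0]
0.11 [18, 57, 17, 18, 18, 19, 17, 16, 56, None, 17, 18, 54, 62, 21, 19, 20, 18, 13, 0, -2, -2]
```

View pics/m7.png

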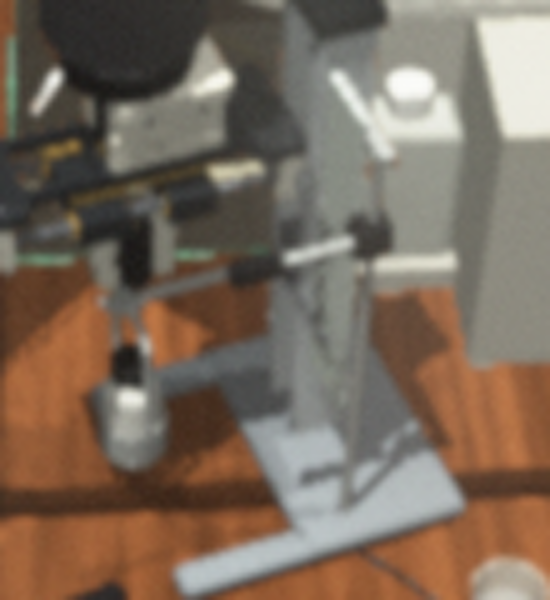

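View pics/t7.png

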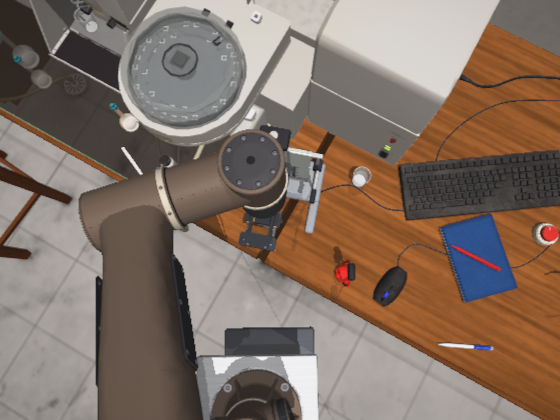

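>>> {"api": "apply_moves", "payload": {"motion": [[[-0.04,0.03,0],0],[[-0.08,0.06,0],0],[[-0.11,0.08,0],0],[[-0.11,0.08,0],0]]}}

```text
clock: 16.4
tool_pos: [0.5045, -0.0438, 0.1947]
orientation: [-180.0, 0.0, 168.0]
force: [-1.8, -0.7, -0.5]
opening: 0.0161
```

```bash
python3 fz.py 12
```

```text
17.0 F [-1.045 -0.601 -0.661] sd [0.59 0.62 0.63] M [-0.143  0.26  -0.001] pos [ 0.5045 -0.0436  0.1947]
```

>>> {"api": "apply_moves", "payload": {"motion": [[[-0.01,0,-0.1],0],[[-0.02,-0.01,-0.25],0],[[-0.03,-0.01,-0.4],0],[[-0.03,-0.01,-0.55],0],[[-0.03,-0.01,-0.7],0],[[-0.03,-0.01,-0.8],0],[[-0.03,-0.01,-0.8],0],[[-0.03,-0.01,-0.8],0]]}}

```text
clock: 17.8
tool_pos: [0.5043, -0.0435, 0.1867]
orientation: [180.0, 0.0, 168.0]
force: [2.4, -0.2, -0.1]
opening: 0.0156
```

```bash
python3 fz.py 50
```

```text
20.3 F [ 3.985 -0.226  0.05 ] sd [0.97 0.46 0.54] M [-0.036 -1.712 -0.011] pos [ 0.5042 -0.0436  0.1866]
```

>>> {"api": "apply_moves", "payload": {"motion": [[[0.01,0,0],0],[[0.03,-0.01,0],0],[[0.03,-0.01,0],0],[[0.03,-0.01,0],0]]}}

```text
clock: 20.7
tool_pos: [0.5042, -0.0436, 0.1865]
orientation: [180.0, -0.0, 168.0]
force: [2.8, 1.6, 0.4]
opening: 0.0156
```

```bash
python3 fz.py 12
```

```text
21.3 F [ 3.653  1.21  -0.083] sd [0.44 0.4  0.38] M [ 0.501 -1.647 -0.012] pos [ 0.5042 -0.0437  0.1865]
```

>>> {"api": "apply_moves", "payload": {"motion": [[[0.02,0,0],0],[[0.04,0.01,0],0],[[0.05,0.01,0],0],[[0.05,0.01,0],0]]}}

```text
clock: 21.7
tool_pos: [0.5043, -0.0437, 0.1863]
orientation: [-180.0, -0.1, 168.0]
force: [1.5, 1.8, -0.5]
opening: 0.0154
```

```bash
python3 fz.py 12
```

```text
22.3 F [ 0.479  1.202 -0.147] sd [0.58 0.55 0.55] M [ 0.58  -0.297  0.012] pos [ 0.5044 -0.0437  0.1864]
```

>>> {"api": "apply_moves", "payload": {"motion": [[[0,0.01,0],0],[[0,0.02,0],0],[[0,0.02,0],0],[[0,0.02,0],0]]}}

```text
clock: 22.7
tool_pos: [0.5045, -0.0436, 0.1865]
orientation: [-180.0, -0.0, 168.0]
force: [-0.8, 0.9, 0.2]
opening: 0.0157
```

```bash
python3 fz.py 14; python3 - <<'E'
from h import *
snap('scene','s8')
E
```

```text
23.4 F [-1.583 -0.546 -0.097] sd [0.63 0.27 0.5 ] M [-0.118  0.589  0.017] pos [ 0.5046 -0.0435  0.1865]
```

>>> {"api": "apply_moves", "payload": {"motion": [[[0,0,0],0],[[0,0,0],0],[[0,0,0],0],[[0,0,0],0]], "hand": 3.5}}

```text
clock: 23.85
tool_pos: [0.5051, -0.0433, 0.1867]
orientation: [180.0, 0.0, 168.0]
force: [-0.1, 0.8, 0.4]
opening: 0.0345
```

```bash
python3 - <<'E'
from h import *
q0=np.load('pics/s8.npz')['p']
q1,_=snap('scene','s9a'); q2,_=snap('scene','s9b');o=ctrl.get_obs();print(o['clock'],o['tool_pos'],o['force'],o['opening'])
c=lambda q:cv2.resize(q[150:240,245:330],None,fx=3,fy=4,interpolation=cv2.INTER_CUBIC)
cv2.imwrite('pics/m9.png',np.hstack([c(q0),c(q1),c(q2)]))
E
```

```text
23.95 [ 0.50495923 -0.04333547  0.18664802] [-0.49454749 -0.52087555  1.61105003] 0.03487191432230844
```

View pics/m9.png

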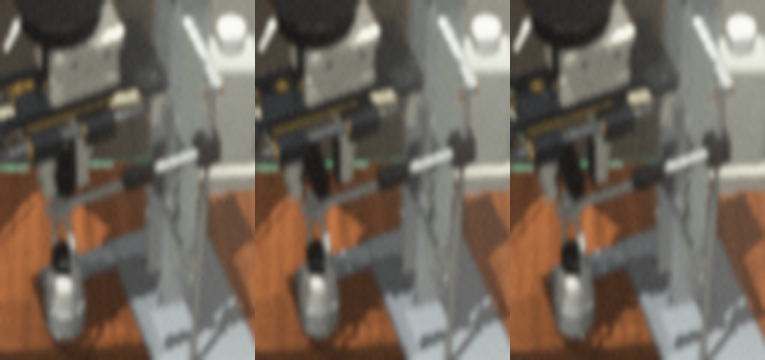

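>>> {"api": "apply_moves", "payload": {"motion": [[[0,0,0],0],[[0,0,0],0],[[0,0,0],0],[[0,0,0],0],[[0,0,0],0]], "hand": 6}}

```text
clock: 24.45
tool_pos: [0.5048, -0.0434, 0.1865]
orientation: [-180.0, -0.0, 168.0]
force: [0.0, -0.5, -0.2]
opening: 0.0597
```

```bash
python3 - <<'E'
from h import *
q1,_=snap('scene','s10a')
for i in range(5): ctrl.snapshot('top')
q2,_=snap('scene','s10b');o=ctrl.get_obs();print(o['clock'],o['tool_pos'],o['force'],o['opening'])
c=lambda q:cv2.resize(q[165:245,245:300],None,fx=7,fy=7,interpolation=cv2.INTER_CUBIC)
cv2.imwrite('pics/m10.png',np.hstack([c(q1),c(q2)]))
E
```

```text
24.8 [ 0.50479853 -0.04340852  0.18655856] [ 0.9136063   1.55452791 -0.08278989] 0.060313168416384226
```

View pics/m10.png

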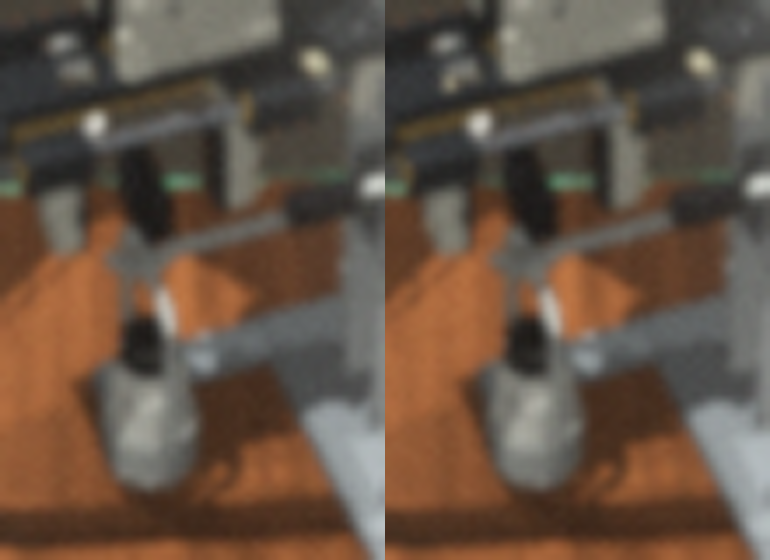

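>>> {"api": "apply_moves", "payload": {"motion": [[[0,0,0.3],0],[[0,0,1],0],[[0,0,2],0],[[-0.3,0.1,4],0],[[-0.5,0.1,7],0],[[-0.5,0.1,10],0],[[-0.5,0.1,13],0],[[-0.5,0.1,16],0],[[-0.5,0.1,18],0],[[-0.5,0.1,19],0]]}}

```text
clock: 25.8
tool_pos: [0.5003, -0.0425, 0.3796]
orientation: [179.9, 0.2, 168.0]
force: [-0.7, -0.2, -0.1]
opening: 0.06
```

>>> {"api": "apply_moves", "payload": {"motion": [[[-2,0,0],0],[[-5,0,0],0],[[-8,1,0],0],[[-9,5,0],0],[[-9,9,0],0],[[-9,13,0],0],[[-9,17,0],0],[[-9,20,0],0],[[-9,22,0],0],[[-9,22,0],0]]}}

```text
clock: 26.8
tool_pos: [0.4094, 0.1795, 0.3758]
orientation: [-179.9, -0.1, 168.1]
force: [-0.3, 0.4, -1.1]
opening: 0.0603
```

```bash
python3 - <<'E'
from h import *
p,_=snap('top','t11');q,_=snap('scene','s11');o=ctrl.get_obs();print(o['clock'],o['tool_pos'],o['force'],o['opening'])
c=lambda im,x,y,w,h,k:cv2.resize(im[y:y+h,x:x+w],None,fx=k,fy=k,interpolation=cv2.INTER_CUBIC)
cv2.imwrite('pics/m11.png',np.hstack([c(p,245,120,80,120,5),c(q,255,120,80,120,5)]))
E
```

```text
26.9 [0.40949695 0.17770016 0.37623516] [-0.29487468  0.20162645 -0.93737338] 0.060039338710125414
```

View pics/m11.png

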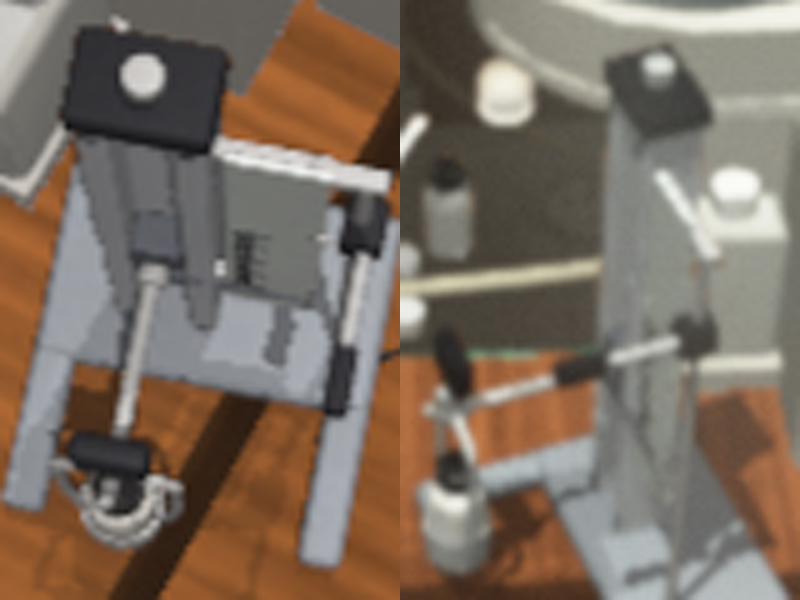

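```bash
python3 - <<'E'
from h import *
p=np.load('pics/t11.npz')['p'];q=np.load('pics/s11.npz')['p'];p0=np.load('pics/top0.npz')['p'];q0=np.load('pics/scene0.npz')['p']
c=lambda im,x,y,w,h,k:cv2.resize(im[y:y+h,x:x+w],None,fx=k,fy=k,interpolation=cv2.INTER_NEAREST)
cv2.imwrite('pics/m12.png',np.hstack([c(p0,278,150,48,72,8),c(p,278,150,48,72,8)]))
cv2.imwrite('pics/m13.png',np.hstack([c(q0,280,165,48,72,8),c(q,280,165,48,72,8)]))
E
```

```text
(no output)
```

View pics/m12.png

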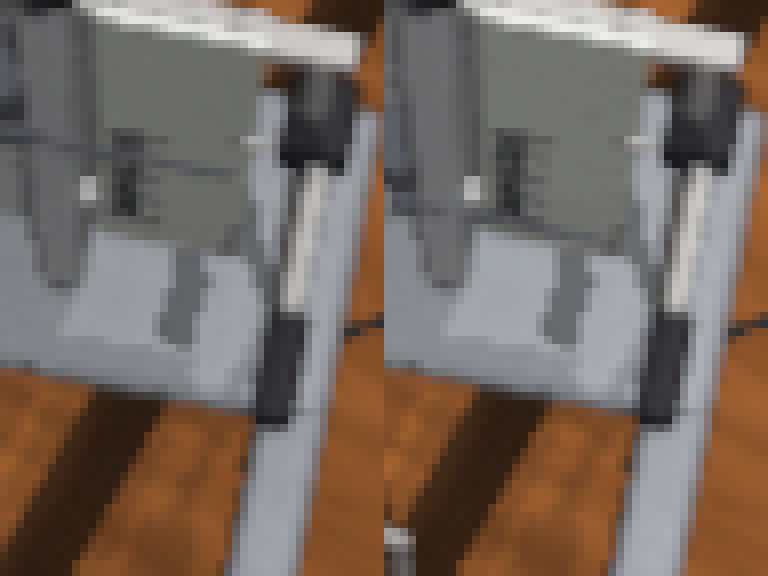

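View pics/m13.png

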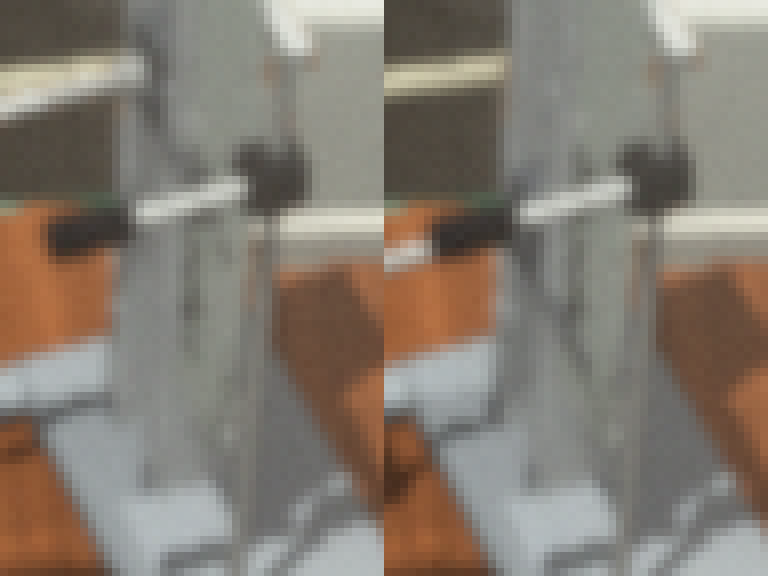

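```bash
python3 - <<'E'
from h import *
th=np.radians(-12);ex=np.array([np.cos(th),np.sin(th)]);ey=np.array([-np.sin(th),np.cos(th)])
A={}
for n in('top','scene'):
    ps,ds=[],[]
    for i in range(6):
        p,d=ctrl.snapshot(n);ps.append(np.array(p,float));ds.append(np.array(d))
    ps=np.array(ps);A[n+'p']=ps.mean(0);A[n+'d']=np.median(ds,0);print(n,'motion',np.abs(ps[0]-ps[-1])[:, 240:330].mean().round(2), ctrl.get_obs()['clock'])
np.savez('pics/avg1.npz',**A)
for n in('top','scene'):
  for tag,d in(('0',np.load(f'pics/{n}0.npz')['d']),('1',A[n+'d'])):
    P=cloud(n,d);s=P[...,:2]@ex;t=P[...,:2]@ey;Z=P[...,2]
    m=(t<.03)&(t>-.035)&(s>.55)&(s<.64)&(Z>.1)&(Z<.3)
    # plate plane s median
    v,u=np.nonzero(m)
    o=np.argsort(s[m])[:45]
    print(n,tag,[(int(u[i]),int(v[i]),round(float(s[m][i]),3),round(float(t[m][i]),3),round(float(Z[m][i]),3)) for i in o])
E
```

```text
top motion 0.39 27.2
scene motion 1.38 27.5
top 0 [(312, 192, 0.551, -0.035, 0.282), (311, 192, 0.551, -0.033, 0.279), (312, 191, 0.553, -0.034, 0.281), (312, 190, 0.556, -0.034, 0.279), (312, 189, 0.558, -0.034, 0.279), (313, 187, 0.564, -0.035, 0.275), (314, 170, 0.602, -0.03, 0.273), (316, 170, 0.603, -0.034, 0.277), (315, 169, 0.603, -0.032, 0.283), (315, 170, 0.603, -0.032, 0.272), (314, 169, 0.603, -0.03, 0.279), (314, 168, 0.603, -0.029, 0.287), (313, 170, 0.604, -0.028, 0.268), (316, 169, 0.604, -0.034, 0.281), (315, 168, 0.604, -0.031, 0.287), (311, 168, 0.604, -0.023, 0.279), (313, 168, 0.604, -0.027, 0.282), (313, 169, 0.604, -0.028, 0.274), (293, 169, 0.605, 0.018, 0.24), (294, 169, 0.605, 0.015, 0.241), (303, 171, 0.605, -0.006, 0.238), (288, 168, 0.605, 0.029, 0.239), (298, 170, 0.605, 0.006, 0.238), (310, 168, 0.605, -0.021, 0.275), (299, 170, 0.605, 0.004, 0.239), (292, 169, 0.605, 0.02, 0.236), (304, 171, 0.605, -0.008, 0.237), (297, 170, 0.606, 0.009, 0.233), (315, 167, 0.606, -0.031, 0.288), (314, 167, 0.606, -0.029, 0.286), (316, 168, 0.606, -0.034, 0.281), (296, 
[... 4280 characters left out ...]
154), (311, 184, 0.606, -0.031, 0.284), (309, 184, 0.606, -0.019, 0.273), (311, 183, 0.608, -0.026, 0.283), (312, 184, 0.609, -0.032, 0.284), (303, 200, 0.61, 0.021, 0.167), (312, 183, 0.61, -0.028, 0.284), (306, 214, 0.611, -0.006, 0.13), (304, 198, 0.611, 0.016, 0.181), (306, 205, 0.611, -0.001, 0.166), (304, 194, 0.611, 0.018, 0.196), (304, 202, 0.611, 0.014, 0.164), (304, 199, 0.611, 0.016, 0.176), (305, 203, 0.611, 0.007, 0.167), (304, 200, 0.611, 0.015, 0.172), (304, 203, 0.611, 0.014, 0.16), (304, 189, 0.611, 0.021, 0.215), (304, 215, 0.611, 0.008, 0.11), (305, 185, 0.611, 0.016, 0.236), (303, 211, 0.611, 0.017, 0.12), (306, 211, 0.611, -0.004, 0.141), (305, 206, 0.611, 0.006, 0.155)]
```

```bash
python3 - <<'E'
from h import *
th=np.radians(-12);ex=np.array([np.cos(th),np.sin(th)]);ey=np.array([-np.sin(th),np.cos(th)])
A=np.load('pics/avg1.npz')
for n in('top','scene'):
    P=cloud(n,A[n+'d']);s=P[...,:2]@ex;t=P[...,:2]@ey;Z=P[...,2];g=A[n+'p'].max(2)
    m=(abs(s-.6055)<.003)&(t<.028)&(t>-.013)&(Z>.14)&(Z<.17); print(n,'needle',m.sum(),np.median(Z[m]).round(4),Z[m].mean().round(4),Z[m].max(),t[m].min())
    m=(abs(s-.6055)<.004)&(t<-.0145)&(t>-.0235)&(Z>.26)&(Z<.29); print('index',m.sum(),np.median(Z[m]).round(4),Z[m].mean().round(4),t[m].max())
    m=(s>.515)&(s<.562)&(t<-.025)&(t>-.055)&(Z>.275)&(Z<.286)&(g<75); print('tabtop',m.sum(),np.median(Z[m]).round(4),'s',np.percentile(s[m],[2,98]),'t',np.percentile(t[m],[2,98]))
    for a in range(int(.15*1000),300,0) if 0 else []: pass
    # carrier tilt
    for nm,lo,hi,dk in(('grip',.18,.225,80),('cap',.085,.12,80),('cup',.02,.07,999)):
        m=(abs(s-.502)<.05)&(abs(t-.061)<.03)&(Z>lo)&(Z<hi)&(g<dk);print(nm,m.sum(),'s',np.percentile(s[m],[5,50,95]).round(4),'t',np.percentile(t[m],[5,50,95]).round(4),'z',np.percentile(Z[m],[5,95]).round(3))
E
```

```text
top needle 17 0.1553 0.1551 0.1564240674589894 -0.01209993490382082
index 4 0.2748 0.2751 -0.017972508697027545
tabtop 58 0.2806 s [0.52947854 0.55651172] t [-0.04169693 -0.03277234]
grip 129 s [0.496  0.5022 0.5106] t [0.0438 0.0603 0.0768] z [0.197 0.216]
cap 38 s [0.491  0.5002 0.5067] t [0.0503 0.0576 0.073 ] z [0.104 0.109]
cup 87 s [0.4824 0.4908 0.5077] t [0.0397 0.0566 0.0874] z [0.026 0.063]
scene needle 11 0.1539 0.1538 0.1558651068788438 -0.010909298760933718
index 3 0.2731 0.2731 -0.015205962986688963
tabtop 37 0.2796 s [0.52935544 0.55371295] t [-0.04353454 -0.03306532]
grip 72 s [0.4948 0.4992 0.5069] t [0.0422 0.0547 0.0751] z [0.195 0.215]
cap 32 s [0.4911 0.4977 0.5052] t [0.0507 0.0606 0.073 ] z [0.1   0.107]
cup 131 s [0.4812 0.494  0.5223] t [0.0361 0.0486 0.0647] z [0.024 0.067]
```

>>> {"api": "apply_moves", "payload": {"motion": [[[0.5,-2,1],5],[[2,-6,1],13],[[3,-11,1],21],[[4,-16,1],29],[[5.5,-21,1],37],[[7,-26,1],45],[[9,-31,1],53],[[10,-35,1],61],[[10.5,-37.4,1],69],[[10.5,-37.4,1],77]], "hand": 8}}

```text
clock: 28.5
tool_pos: [0.5151, -0.1986, 0.3863]
orientation: [180.0, -0.0, -120.3]
force: [-0.4, 0.6, -0.3]
opening: 0.0798
```

>>> {"api": "apply_moves", "payload": {"motion": [[[0,0,0],7],[[0,0,-1],13],[[0,0,-3],13],[[0,0,-5],13],[[0,0,-7],13],[[0,0,-8],13],[[0,0,-8],13],[[0,0,-8],13]]}}

```text
clock: 29.3
tool_pos: [0.5152, -0.1966, 0.3073]
orientation: [-180.0, -0.0, -107.6]
force: [-0.7, 0.0, 1.2]
opening: 0.08
```

```bash
python3 - <<'E'
from h import *
p,_=snap('top','t14');q,_=snap('scene','s14');o=ctrl.get_obs();print(o['clock'],o['tool_pos'],o['orientation'],o['force'],o['opening'])
c=lambda im,x,y,w,h,k:cv2.resize(im[y:y+h,x:x+w],None,fx=k,fy=k,interpolation=cv2.INTER_CUBIC)
cv2.imwrite('pics/m14.png',np.hstack([c(p,240,120,100,120,4),c(q,245,140,100,120,4)]))
th=np.radians(-12);ex=np.array([np.cos(th),np.sin(th)]);ey=np.array([-np.sin(th),np.cos(th)])
print(o['tool_pos'][:2]@ex,o['tool_pos'][:2]@ey)
E
```

```text
29.4 [ 0.51535799 -0.19654048  0.30774878] [-1.79899886e+02  4.22539763e-03 -1.07583412e+02] [-0.19766317  0.59488314  0.5946426 ] 0.07980803565962016
0.5449592474603542 -0.08509665140277246
```

View pics/m14.png

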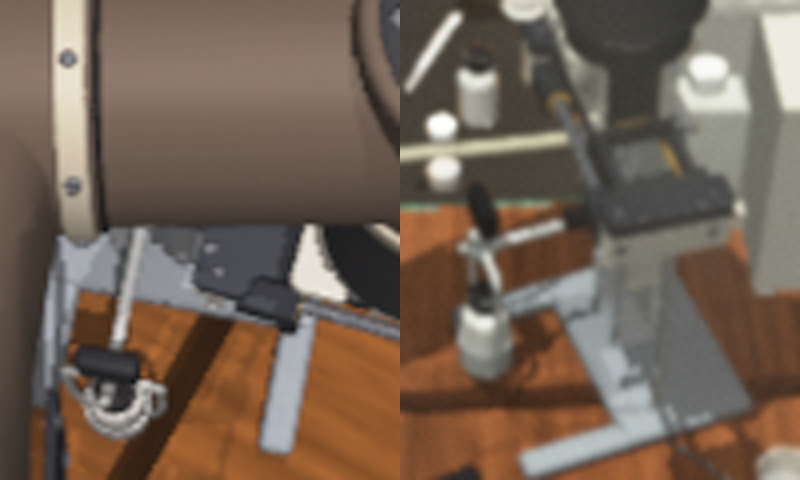

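```bash
python3 - <<'E'
from h import *
d=np.load('pics/t14.npz')['d'];P=cloud('top',d)
for u,v in[(260,140),(273,150),(290,140),(320,140),(300,170),(270,170),(250,150),(265,125)]: print(u,v,P[v,u].round(3))
print(ctrl.get_obs()['joint_pos'].round(1))
p=np.load('pics/t14.npz')['p'];cv2.imwrite('pics/t14f.png',p)
E
```

```text
260 140 [ 0.502 -0.067  0.734]
273 150 [ 0.492 -0.082  0.726]
290 140 [ 0.503 -0.103  0.73 ]
320 140 [ 0.502 -0.139  0.73 ]
300 170 [ 0.473 -0.115  0.7  ]
270 170 [ 0.474 -0.077  0.7  ]
250 150 [ 0.493 -0.054  0.725]
265 125 [ 0.523 -0.073  0.73 ]
[ -0.5   6.3  -7.5   0.  -76.   72.9]
```

View pics/t14f.png

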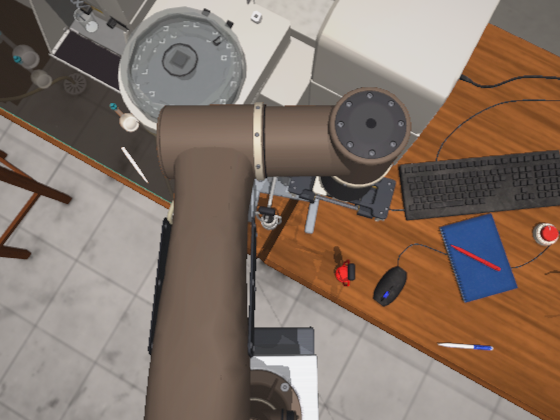

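View pics/s14.png

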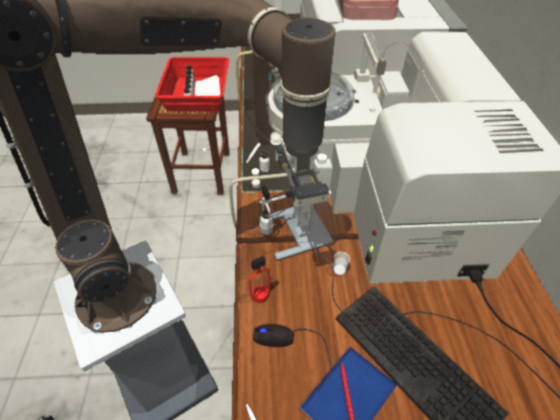

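>>> {"api": "apply_moves", "payload": {"motion": [[[0,0,-0.5],5.6],[[0,0,-1],5.6],[[0,0,-1.5],5.6],[[0,0,-2],5.6],[[0,0,-2.3],5.6],[[0,0,-2.6],5.6],[[0,0,-2.9],5.6],[[0,0,-3.2],5.6],[[0,0,-3.6],5.6],[[0,0,-4],5.6]]}}

```text
clock: 30.4
tool_pos: [0.5148, -0.1964, 0.2664]
orientation: [-180.0, -0.0, -102.0]
force: [-0.0, -0.5, 2.2]
opening: 0.0797
```

```bash
python3 - <<'E'
from h import *
q,_=snap('scene','s15');o=ctrl.get_obs();print(o['clock'],o['tool_pos'],o['orientation'],o['force'],o['opening'])
cv2.imwrite('pics/m15.png',cv2.resize(q[140:250,245:355],None,fx=5,fy=5,interpolation=cv2.INTER_CUBIC))
E
```

```text
30.45 [ 0.51464403 -0.19636541  0.26562857] [ 1.79970781e+02  1.72798108e-03 -1.02006049e+02] [-0.42507287 -0.88275435 -0.25557692] 0.08043735630670305
```

View pics/m15.png

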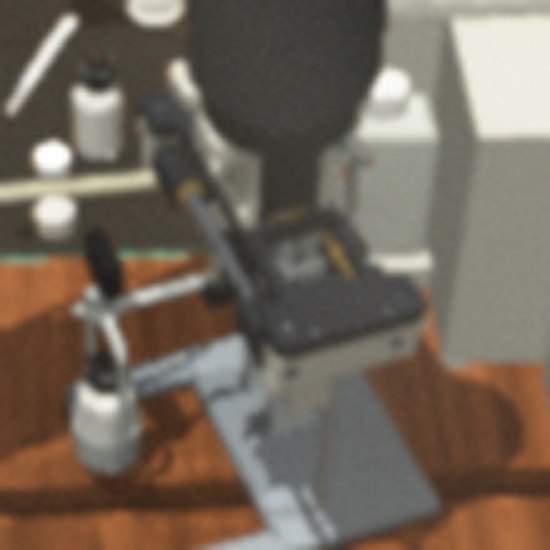

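>>> {"api": "apply_moves", "payload": {"motion": [[[0,0,-0.3],0],[[0,0,-0.8],0],[[0,0,-1.3],0],[[0,0,-1.8],0],[[0,0,-2.3],0],[[0,0,-2.8],0],[[0,0,-3.3],0],[[0,0,-3.8],0],[[0,0,-4.3],0],[[0,0,-4.8],0]]}}

```text
clock: 31.45
tool_pos: [0.5148, -0.1964, 0.2182]
orientation: [-180.0, -0.0, -102.0]
force: [0.7, -0.3, 1.1]
opening: 0.0803
```

>>> {"api": "apply_moves", "payload": {"motion": [[[0,0,-0.4],0],[[0,0,-0.9],0],[[0,0,-1.4],0],[[0,0,-1.9],0],[[0,0,-2.4],0],[[0,0,-2.9],0],[[0,0,-3.3],0],[[0,0,-3.7],0],[[0,0,-4],0],[[0,0,-4],0]]}}

```text
clock: 32.45
tool_pos: [0.5145, -0.1963, 0.178]
orientation: [180.0, -0.0, -102.0]
force: [0.4, 0.4, 0.8]
opening: 0.0798
```

```bash
cat > mk.py <<'E'
from h import *
import sys
tag=sys.argv[1]
th=np.radians(-12);ex=np.array([np.cos(th),np.sin(th)]);ey=np.array([-np.sin(th),np.cos(th)])
for n in('top','scene'):
    F=[ctrl.snapshot(n) for i in range(6)]
    d=np.median([np.array(f[1]) for f in F],0);p=np.mean([np.array(f[0],float) for f in F],0);cv2.imwrite(f'pics/{n}{tag}.png',p)
    P=cloud(n,d);s=P[...,:2]@ex;t=P[...,:2]@ey;Z=P[...,2];g=p.max(2)
    m=(abs(s-.6055)<.003)&(t<.028)&(t>-.013)&(Z>.14)&(Z<.17); print(n,'needle',m.sum(),np.median(Z[m]).round(4))
    m=(abs(s-.6055)<.004)&(t<-.0145)&(t>-.0235)&(Z>.12)&(Z<.29); print('index',m.sum(),Z[m].round(4),t[m].round(4))
    m=(s>.515)&(s<.562)&(t<-.025)&(t>-.055)&(Z>.12)&(Z<.286)&(g<75); print('tab',m.sum(),np.percentile(Z[m],[5,50,95]).round(4) if m.any() else '')
o=ctrl.get_obs();print(o['clock'],o['tool_pos'],o['force'])
E
python3 mk.py 16
python3 - <<'E'
import cv2,numpy as np
p=cv2.imread('pics/top16.png');q=cv2.imread('pics/scene16.png')
c=lambda im,x,y,w,h,k:cv2.resize(im[y:y+h,x:x+w],None,fx=k,fy=k,interpolation=cv2.INTER_CUBIC)
cv2.imwrite('pics/m16.png',np.hstack([c(p,240,120,90,110,4),c(q,255,150,90,110,4)]))
E
```

```text
top needle 0 nan
index 0 [] []
tab 43 [0.2665 0.2688 0.2858]
scene needle 1 0.1504
index 0 [] []
tab 69 [0.1696 0.2043 0.2796]
33.05 [ 0.5147727  -0.19639708  0.1785903 ] [-0.11396039 -1.04667858  0.81732545][ WARN:0@17.116] global loadsave.cpp:1063 imwrite_ Unsupported depth image for selected encoder is fallbacked to CV_8U.
  return _methods._mean(a, axis=axis, dtype=dtype,
  ret = ret.dtype.type(ret / rcount)
```

View pics/m16.png

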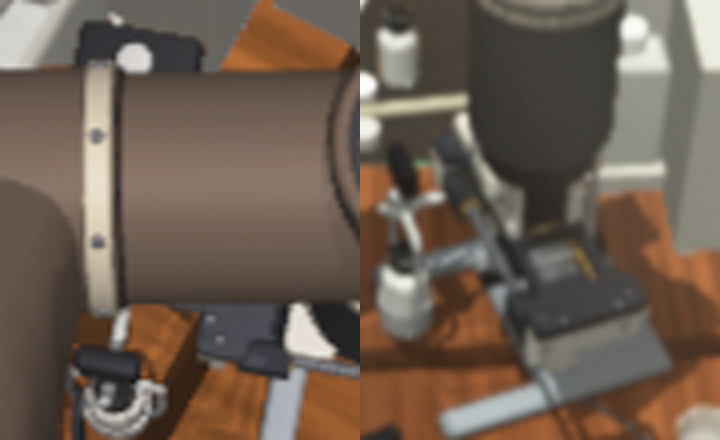

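>>> {"api": "apply_moves", "payload": {"motion": [[[0,0,-0.3],0],[[0,0,-0.6],0],[[0,0,-0.9],0],[[0,0,-1.2],0],[[0,0,-1.2],0],[[0,0,1],0],[[0,0,5],0],[[0,0,10],0],[[0,0,15],0],[[0,0,20],0]]}}

```text
clock: 34.05
tool_pos: [0.5141, -0.1963, 0.3804]
orientation: [180.0, 0.0, -102.0]
force: [1.8, -0.8, 0.1]
opening: 0.0801
```

>>> {"api": "apply_moves", "payload": {"motion": [[[-1,3,0],0],[[-2.5,7.5,0],0],[[-3.5,12,0],0],[[-5,17,0],0],[[-6.5,22,0],0],[[-8,26,0],0],[[-9,31,0],0],[[-10,36,0],0],[[-10,37,0],0],[[-10,37,0],0]]}}

```text
clock: 35.05
tool_pos: [0.4142, 0.1753, 0.3781]
orientation: [180.0, -0.0, -101.8]
force: [-0.4, -1.2, -0.6]
opening: 0.08
```

```bash
python3 mk.py 17 2>/dev/null
python3 - <<'E'
import cv2,numpy as np
p=cv2.imread('pics/top17.png');q=cv2.imread('pics/scene17.png')
c=lambda im,x,y,w,h,k:cv2.resize(im[y:y+h,x:x+w],None,fx=k,fy=k,interpolation=cv2.INTER_CUBIC)
cv2.imwrite('pics/m17.png',np.hstack([c(p,240,120,90,120,4),c(q,250,140,90,120,4)]))
E
```

```text
top needle 17 0.1558
index 3 [0.1612 0.1586 0.1574] [-0.0171 -0.0199 -0.0223]
tab 47 [0.1618 0.1649 0.1666]
scene needle 11 0.1543
index 1 [0.1583] [-0.0173]
tab 38 [0.1581 0.1633 0.1652]
35.65 [0.41488537 0.17324465 0.37861794] [-0.10658481  0.09767284  0.46807494]
```

View pics/m17.png

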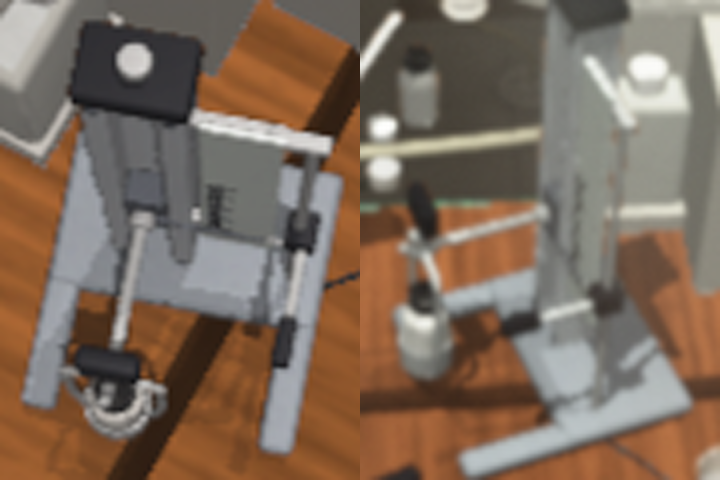

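>>> {"api": "apply_moves", "payload": {"motion": [[[1,-3,0],0],[[2.5,-7,0],0],[[4,-12,0],0],[[5,-17,0],0],[[6.5,-22,0],0],[[8,-27,0],0],[[9,-32,0],0],[[10,-36,0],0],[[10,-37,0],0],[[10,-37,0],0]]}}

```text
clock: 36.65
tool_pos: [0.5146, -0.1983, 0.3777]
orientation: [179.9, -0.0, -102.2]
force: [0.4, -0.5, -0.6]
opening: 0.08
```

>>> {"api": "apply_moves", "payload": {"motion": [[[0,0,-4],0],[[0,0,-8],0],[[0,0,-12],0],[[0,0,-16],0],[[0,0,-18.5],0],[[0,0,-20],0],[[0,0,-20.8],0],[[0,0,-21.1],0],[[0,0,-21.3],0],[[0,0,-21.4],0]]}}

```text
clock: 37.65
tool_pos: [0.5154, -0.1961, 0.1655]
orientation: [-179.9, 0.0, -102.0]
force: [-0.3, 0.4, 1.4]
opening: 0.0803
```

>>> {"api": "apply_moves", "payload": {"motion": [[[0,0,-0.06],0],[[0,0,-0.11],0],[[0,0,-0.11],0],[[0,0,1],0],[[0,0,5],0],[[0,0,10],0],[[0,0,15],0],[[0,0,20],0],[[0,0,21.4],0]]}}

```text
clock: 38.55
tool_pos: [0.5158, -0.1975, 0.3859]
orientation: [-179.5, -0.0, -102.0]
force: [1.0, -0.2, -0.6]
opening: 0.0804
```

>>> {"api": "apply_moves", "payload": {"motion": [[[-1,3,0],0],[[-2.5,7.5,0],0],[[-3.5,12,0],0],[[-5,17,0],0],[[-6.5,22,0],0],[[-8,26,0],0],[[-9,31,0],0],[[-10,36,0],0],[[-10,37,0],0],[[-10,37,0],0]]}}

```text
clock: 39.55
tool_pos: [0.4143, 0.175, 0.3789]
orientation: [-180.0, -0.0, -101.8]
force: [0.3, 0.5, 0.9]
opening: 0.0795
```

```bash
python3 mk.py 18 2>/dev/null
python3 - <<'E'
import cv2,numpy as np
p=cv2.imread('pics/top18.png');q=cv2.imread('pics/scene18.png')
c=lambda im,x,y,w,h,k:cv2.resize(im[y:y+h,x:x+w],None,fx=k,fy=k,interpolation=cv2.INTER_NEAREST)
cv2.imwrite('pics/m18.png',np.hstack([c(p,280,150,45,60,8),c(q,285,180,45,60,8)]))
E
```

```text
top needle 17 0.1554
index 3 [0.1553 0.1575 0.1577] [-0.0174 -0.0199 -0.0223]
tab 48 [0.1599 0.1626 0.1646]
scene needle 11 0.1534
index 2 [0.1574 0.1553] [-0.0166 -0.0186]
tab 39 [0.1561 0.161  0.1629]
40.15 [0.41487081 0.17326328 0.37858319] [-0.30905549  0.01701821 -0.47890016]
```

View pics/m18.png

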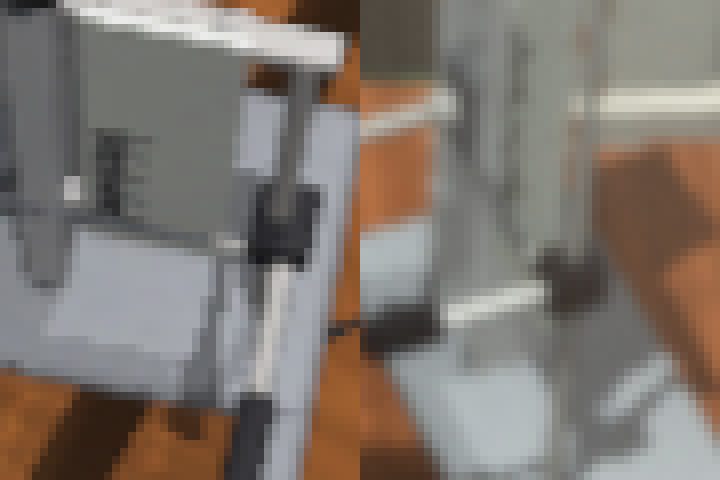

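>>> {"api": "apply_moves", "payload": {"motion": [[[1,-3,0],0],[[2.5,-7,0],0],[[4,-12,0],0],[[5,-17,0],0],[[6.5,-22,0],0],[[8,-27,0],0],[[9,-32,0],0],[[10,-36,0],0],[[10,-37,0],0],[[10,-37,0],0]]}}

```text
clock: 41.15
tool_pos: [0.5146, -0.1983, 0.3776]
orientation: [179.9, -0.0, -102.2]
force: [0.2, 0.5, 0.5]
opening: 0.0799
```

>>> {"api": "apply_moves", "payload": {"motion": [[[0,0,-4],0],[[0,0,-8],0],[[0,0,-12],0],[[0,0,-16],0],[[0,0,-18.5],0],[[0,0,-20],0],[[0,0,-20.8],0],[[0,0,-21.2],0],[[0,0,-21.4],0],[[0,0,-21.5],0]]}}

```text
clock: 42.15
tool_pos: [0.5154, -0.1962, 0.1644]
orientation: [-179.9, 0.0, -102.0]
force: [1.0, 0.5, 0.0]
opening: 0.08
```

>>> {"api": "apply_moves", "payload": {"motion": [[[0,0,-0.08],0],[[0,0,-0.16],0],[[0,0,-0.16],0],[[0,0,-0.16],0]]}}

```text
clock: 42.55
tool_pos: [0.5152, -0.1964, 0.1623]
orientation: [-179.9, 0.0, -102.0]
force: [0.7, 1.0, 2.4]
opening: 0.0801
```

>>> {"api": "apply_moves", "payload": {"motion": [[[0,0,1],0],[[0,0,5],0],[[0,0,10],0],[[0,0,15],0],[[0,0,20],0],[[0,0,21.5],0]]}}

```text
clock: 43.15
tool_pos: [0.5158, -0.1974, 0.384]
orientation: [-179.5, -0.0, -102.0]
force: [0.6, -0.7, -0.6]
opening: 0.0798
```

>>> {"api": "apply_moves", "payload": {"motion": [[[-1,3,0],0],[[-2.5,7.5,0],0],[[-3.5,12,0],0],[[-5,17,0],0],[[-6.5,22,0],0],[[-8,26,0],0],[[-9,31,0],0],[[-10,36,0],0],[[-10,37,0],0],[[-10,37,0],0]]}}

```text
clock: 44.15
tool_pos: [0.4143, 0.1751, 0.3772]
orientation: [180.0, -0.0, -101.8]
force: [-1.0, 0.7, -0.4]
opening: 0.0798
```

```bash
python3 mk.py 19 2>/dev/null
python3 - <<'E'
import cv2,numpy as np
p=cv2.imread('pics/top19.png');q=cv2.imread('pics/scene19.png')
c=lambda im,x,y,w,h,k:cv2.resize(im[y:y+h,x:x+w],None,fx=k,fy=k,interpolation=cv2.INTER_CUBIC)
cv2.imwrite('pics/m19.png',np.hstack([c(p,250,140,75,100,5),c(q,255,150,75,100,5)]))
E
```

```text
top needle 17 0.1543
index 3 [0.1551 0.155  0.1561] [-0.0174 -0.0199 -0.0223]
tab 48 [0.1587 0.161  0.1632]
scene needle 11 0.1537
index 1 [0.1567] [-0.0197]
tab 38 [0.1557 0.1597 0.1615]
44.75 [0.41490846 0.17323769 0.37698465] [ 0.67517943 -0.24593102 -0.47974512]
```

View pics/m19.png

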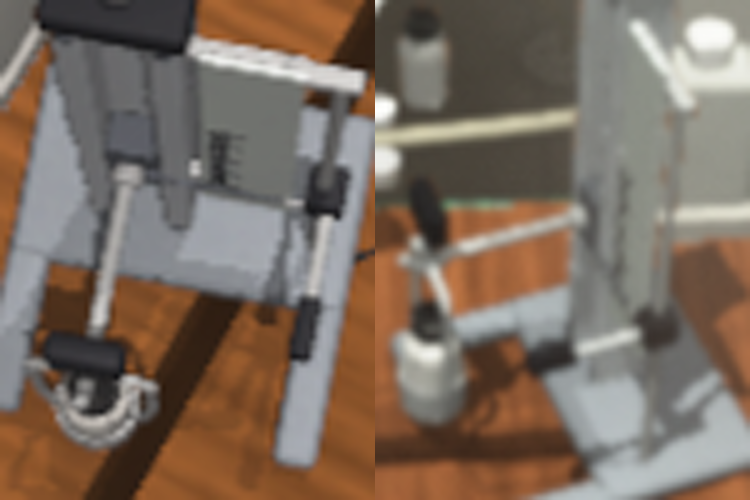

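View pics/scene19.png

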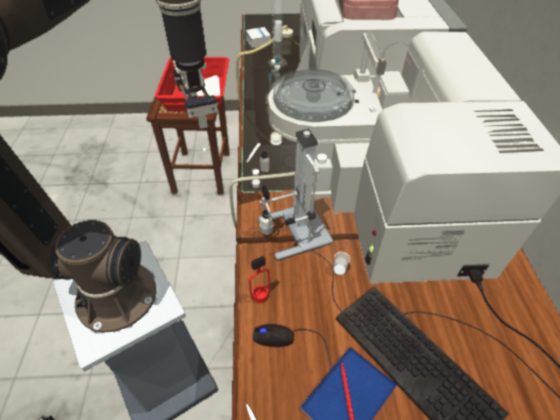

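The carrier hangs upright and the marker's index is level with the needle within measurement noise. The arm is clear and the other things look undisturbed, so I'm handing in.

```bash
python3 -c "
from plant import ctrl
print(ctrl.close_job())"
```

```text
the job is handed in; nothing more can be done
None
```

The bottle's carrier is hanging on the scale hook and the index marker is set. I handed the job in at about 45 s on the clock, with the gripper well clear; no verdict came back.

**Hanging:** I gripped the steel carrier with the black grip, not the red look-alike, and brought its crossbar over the hook tip into the trough. I lowered it until the wrist's vertical force averaged about 0 N, then let go. The needle had dropped about 82 mm, well short of the 115 mm stop, which makes the weight about 5.8 N. I compared pictures from before and after letting go by eye and saw no drop or spring-back. The wrist force alone had suggested 5.6 N.

**Marker:** I pushed the tab down with one fingertip in stages, about 0.120 m in all.

**Last checks:**

| Check | Top camera | Scene camera |
|---|---|---|
| Needle height | 0.1543 m | 0.1537 m |
| Marker edge height | about 0.155 m | 0.1567 m |
| Marker slide so far | 0.1196 m | 0.1199 m |
| Slide needed, from the earlier reading | 0.1195 m | 0.1192 m |

- **Disagreement:** the direct reading from the scene camera puts the marker 3 mm too high. It rests on a single pixel and the other readings agree within about 1 mm, so I left the marker there.
- **Carrier and surroundings:** the carrier hung upright and still with its bottle in it. By eye, nothing around it had moved.
- **While hanging:** sideways forces of up to about 5 N built up as the crossbar settled into the trough. I eased them to under 2 N before letting go.

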